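Register a cheese loaf against the stops of the rind-stamping station

ROBOT

A 7-joint arm with a two-finger parallel gripper is mounted at the origin on the work surface. World frame = base frame: x ahead of the robot, y to its left, z up, the work surface at z = 0. Lengths are in m, angles in rad, forces in N, time in s.
With the tool pointing down it reaches from about 0.425 to 0.875 m from the base axis. Payload 4.7 kg.
Tool frame: the origin (TCP) lies on the centre line of the jaws, within the pads' length; the fingertips stand 14 mm ahead of it and the grasp point (between the pads) lies 5 mm behind it; z points along the fingers, y is the line along which they close (so a half turn about z gives the same grasp; the last joint's range is limited). The gripper opens to 87 mm and grips with 3 to 60 N. Pads are 19 mm wide; open, the fingers measure 117 mm over their backs; the gripper's body (75 mm by 190 mm) begins 51 mm behind the grasp point.
Start: joints at [0.014, 0.321, -0.07, 1.45, 0.023, 1.371, -0.057], TCP at [0.65, -0, 0.237] pointing down, gripper open.
Joint ranges: [-2.86, 2.86], [-0.3, 2.09], [-1.38, 1.24], [0.06, 2.45], [-1.56, 4.7], [0.09, 2.05], [-2.69, 2.69]. Speed limits (rad/s): [2.57, 2.57, 3.14, 3.14, 3.14, 3.14, 3.14].

INTERFACE

Orientations are given as a rotation vector (axis times angle).
In Python, from bench import ctrl gives the robot as it stands.
- The arm moves only by the tool send_rows, never from a script. Its argument "steps" is a list of rows, each an object of numbers: "tx", "ty", "tz": the shift along the tool's x, y, z in units of 60 mm (1.0 is 60 mm); "turn": the turn about the tool's z in units of 8 degrees (1.0 is 8 degrees); "grip": the opening, from 0 (shut) to 1 (fully open). A call has 1 to 12 rows; each row shifts and turns the commanded pose from where the row before left it, along the tool's axes as they then stand; what a row does not reach is not made up. A row lasts 1/8 s, in which the tool goes at most 62.5 mm and 10.7 degrees, less where a joint would pass 70% of its speed; a pose out of reach is approached as far as the arm can. A call is refused whole if a number of a shift passes 1 or a number of a turn 1, either way. A call with a gripper value outside its range is refused whole. The fingers move at their own pace and stop on an object; "newtons" is the grip in N (left out, the last holds). Time passes only in rows, so rows that do not move let the fingers close. It gives the time, the measured TCP pose, the force, the opening and the grip force at its end, in the units of the state.
- ctrl.get_state(): the state, without advancing time (a new reading comes with each control period).
- ctrl.get_image(name): name is "scene" or "side" or "wrist"; returns a dict with "pixels" (384x512x3 uint8, red, green, blue), "K" (3x3 intrinsics, pixels), "dist" ([k1, k2, p1, p2, k3] as OpenCV has them; the pictures are not rectified), "cam_to_world" (4x4, takes a point from camera to world coordinates); the wrist camera has in their place "T_tool_cam" (4x4, takes a point from camera to tool coordinates, whose origin is the TCP and whose axes are the flange's). Camera axes: x right, y down, z forward; pixel columns grow to the right and rows downward; lengths in m; the calibration is good to about 2 mm. A picture is of the moment at which its call begins: read the wrist's pose just before it. There is no depth.
- ctrl.close_job(): hands the job in; it is judged then, once.
The state is a dict: "time": time; "joint_positions": joint angles; "qd": joint speeds; "joint_torque": joint torques, N m; "position": TCP position; "tool_rot": TCP orientation; "ft_force": force on the tool from outside, world axes, zero at the start; "torque": the same for the moment, N m; "grip_width": opening from 0.0 (shut) to 1.0 (fully open); "grip_force": force on a finger pad.
Only numpy, scipy, OpenCV 4.12 (cv2) and the standard library are available. Lean on these libraries where they do the work, as an engineer would, in place of code of your own. Each camera call takes 0.05 s, during which the arm holds its last target. There are 200 camera calls.

TASK

Take the orange cheese loaf off the ripening board, set it down flat on the stamping station's steel plate without dropping it, and push it in under the stamp head until it is fully home and square: its long side touching both blue back pads and its end touching the yellow end stop, with the stop's brass sensing pin pushed in flush. The end stop is held only by light friction, so push gently and do not shift it from its setting. Do not bump the stamp head, and leave the cheese wheel, the pail and the brush where they are.

Things in the scene. Friction and masses are not known exactly. Their poses are not given: they have to be found in the camera images.
- loaf: Orange-brown rectangular cheese loaf, 54 mm (its x) by 140 mm (its y) by 45 mm high, about 0.4 kg, edges rounded 5 mm, lying flat on the ripening board. Origin: centre of its underside; z up. It looks the same turned by half a turn.
- station: Fixed stamping station: steel plate 220 mm (x) by 320 mm (y), 12 mm thick; origin: centre of its underside, x pointing away from the robot. Its -y part is the infeed, open above (y -160 to 40 mm). Behind the back pads stands a grey column, x -30 to 6, y 133 to 159, up to z 170 mm. Its -x side, nearer the robot, is free for pushing the loaf endwise.
- stamp_head: Grey stamp head, fixed; frame as the station's. It overhangs the loaf's final place: x -48 to 35, y 56 to 105, z 95 to 170 mm (brass die below to z 89, black cap above to 180; a 30 mm wide neck joins it to the column). An upright gripper has no room beside it: lean the tool 25 to 45 degrees, fingertips pointing in under the head.
- back_line (a point): Point midway between the two blue back pads, in the plane of their inner faces (looking to -y), on the plate, 12 mm above the bench; axes as the station's, 110 mm to the +y of its origin. Pads at x = 48 and -48 mm from here, each 28 mm wide, tops 34 mm above the plate. With its long side against both, the loaf's centre is 27 mm to the -y of this point.
- stop_block (a joint): How far (m) the end stop has slipped from its setting, away from the loaf; 0 at the start, it slips at about 20 N. The stop is a yellow block 14 (x) by 50 (y) mm, y 58 to 108, z 14 to 50, red knob to z 60, on the station's +x side. Its inner face, looking to -x, is set anywhere from x = 55 to 88 mm in the station's frame: not reported, find it by touch or sight.
- stop_pin (a joint): Brass sensing pin, 10 mm thick, sticking 5 mm out of the middle of the end stop's inner face (z 32 mm), on a light spring of about 1 N. Value (m): 0 when free, 0.005 when the loaf's end has pushed it in flush and touches the stop.
- ripening_board: Pale wooden board flat on the bench, 210 mm (x) by 300 mm (y), 18 mm thick, fixed; origin at the centre of its underside. The loaf and the cheese wheel lie on it.
- wheel: Bystander: small reddish-brown cheese wheel, 92 mm across, 40 mm high, on the ripening board; origin at the centre of its underside.
- pail: Bystander: closed white pail with a blue lid, 114 mm across, 110 mm high, left of the station; origin at the centre of its underside.
- brush: Bystander: hand brush lying on the bench beyond the ripening board; origin under its middle, x along its length.
Mind the look-alikes: they are no part of the job. Several things have the shape of the loaf; the one meant has the colours described above.

How it is judged:
At the end, for the whole second after the job is handed in: The loaf lies flat and at rest on the station's plate, within 2 mm of both back pads, its end within 2 mm of the end stop (sensing pin pushed in more than 3 of its 5 mm) and square to the station within 0.03 rad; the end stop is within 4 mm of its starting setting (y of loaf in the frame of station between 0.081 and 0.086 m and value of joint stop_pin above 0.003 m and angle between the y axis of loaf and the x axis of station, either way round below 0.03 rad and z of loaf in the frame of station between 0.009 and 0.015 m and angle between loaf's own z axis and vertical below 0.05 rad and linear speed of loaf below 0.01 m/s and value of joint stop_block below 0.004 m); the robot touches nothing.
It fails at once if The end stop was shoved 4 mm or more off its setting (value of joint stop_block above 0.004 m).
It fails at once if The stamp head was bumped with more than 8 N (contact force between stamp_head and anything else above 8 N).
It fails at once if The loaf was dropped (free of the fingers and faster than 0.6 m/s) (linear speed of loaf above 0.6 m/s and contact force between the fingers and loaf below 0.1 N).
It fails at once if A bystander (cheese wheel, pail, brush) was moved more than 20 mm (distance of any of wheel, pail, brush from where it was at the start of the episode above 0.02 m).
It also fails if it takes over 70 s, if anything falls off the work surface, if the arm or the gripper's body presses on something with over 40 N, if the wrist force passes 120 N, or if a joint passes its speed limit or range.

## Working session

There is one attempt and no reset: what is moved stays moved. The work goes in short steps, Python scripts to look and compute and a tool call to move; the robot and the scene stay as the last step left them, time stands still between calls to the robot, and variables do not carry over. Pictures are saved under pics/ and viewed, at most 10 in all, crops included, and the job is handed in when it is done.

Besides the shell and the picture viewer there is one more tool, called as name([rows], argument=value, ...), one row to a line, values as JSON. send_rows: Moves the arm, as the interface text tells. Its arguments: {"type":"object","properties":{"steps":{"type":"array"},"newtons":{"type":"number"}},"required":["steps"]}

```bash
mkdir -p pics; ls
python3 - <<'E'
from bench import ctrl
import cv2,pickle
s=ctrl.get_state(); print(s)
d={}
for n in("scene","side"):
    i=ctrl.get_image(n); d[n]=i
    cv2.imwrite(f"pics/{n}0.png",i["pixels"][:,:,::-1]); print(n,i["K"],i["dist"],i["cam_to_world"])
pickle.dump(d,open("im0.pkl","wb"))
E
```

```text
pics
{'time': 0.0, 'joint_positions': array([ 0.01410761,  0.3218233 , -0.07008802,  1.4516426 ,  0.02260832,
        1.37077352, -0.05689014]), 'qd': array([-7.14729946e-04, -1.15717003e-04, -5.88048997e-04,  6.95477539e-05,
       -7.58912775e-04,  4.47894823e-04, -3.76001343e-04]), 'joint_torque': array([-2.58547143e-04, -4.91284704e+01, -4.03903294e-01, -3.12526345e+01,
       -6.40594075e-02,  4.37659642e-02,  1.61017233e-04]), 'position': array([ 6.49495169e-01, -5.36696197e-05,  2.35477571e-01]), 'tool_rot': array([-2.22052287e+00, -2.22060476e+00,  2.17550233e-03]), 'ft_force': array([0.51503417, 0.38525188, 0.16849402]), 'torque': array([ 0.01403212,  0.01746122, -0.01723169]), 'grip_force': 0.0, 'grip_width': 1.0009209892563253}
scene [[398.77429522   0.         259.3116837 ]
 [  0.         398.77429522 192.15297695]
 [  0.           0.           1.        ]] [-0.12234072  0.          0.          0.          0.        ] [[ 0.04185747  0.62152314 -0.78227676  1.55611961]
 [ 0.9991125  -0.02972672  0.02984172 -0.08695022]
 [-0.0047072  -0.78283159 -0.62221583  0.88251934]
 [ 0.          0.          0.          1.        ]]
side [[498.49358437   0.         249.15107487]
 [  0.         498.49358437 191.56774301]
 [  0.           0.           1.        ]] [-0.16598855  0.          0.          0.          0.        ] [[ 0.97826477 -0.14919059  0.1440146   0.28200983]
 [-0.20719325 -0.67545354  0.70769589 -1.25648481]
 [-0.0083064  -0.72215281 -0.69168369  1.18942467]
 [ 0.          0.          0.          1.        ]]
```

View pics/scene0.png

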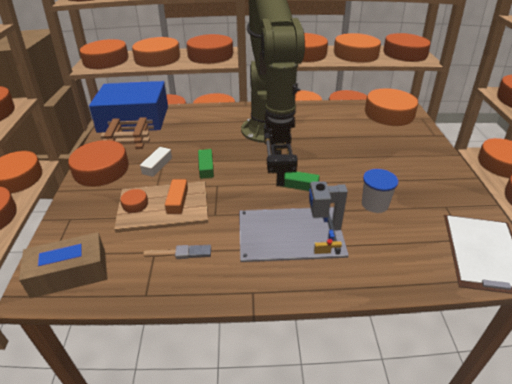

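View pics/side0.png

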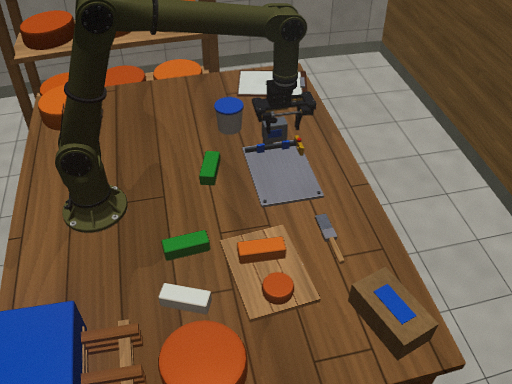

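Candidates for the loaf (scene view): orange block (176,196), which lies on the board; green blocks (206,163) and (301,181); white block (156,161). The orange one matches the description. I'll check it in one close crop and measure from it.

```bash
cat > h.py <<'E'
import numpy as np,cv2,pickle
def rays(im,uv,T=None):
    T=im["cam_to_world"] if T is None else T
    p=cv2.undistortPoints(np.float64(uv).reshape(-1,1,2),im["K"],np.float64(im["dist"])).reshape(-1,2)
    return T[:3,3],np.c_[p,np.ones(len(p))]@T[:3,:3].T
def onplane(im,uv,z,T=None):
    o,d=rays(im,uv,T); return o+d*((z-o[2])/d[:,2])[:,None]
def proj(im,P,T=None):
    T=np.linalg.inv(im["cam_to_world"] if T is None else T)
    return cv2.projectPoints(np.float64(P).reshape(-1,1,3),cv2.Rodrigues(T[:3,:3])[0],T[:3,3],im["K"],np.float64(im["dist"]))[0].reshape(-1,2)
def topdown(im,z,x0,x1,y0,y1,mm=1.,T=None):
    # rectified plane picture: col=+y leftwards... rows: x ascending, cols: y ascending
    X,Y=np.meshgrid(np.arange(x0,x1,mm/1000),np.arange(y0,y1,mm/1000),indexing="ij")
    uv=proj(im,np.c_[X.ravel(),Y.ravel(),np.full(X.size,z)],T).astype(np.float32).reshape(X.shape+(2,))
    return cv2.remap(im["pixels"],uv[...,0],uv[...,1],cv2.INTER_LINEAR)
E
python3 - <<'E'
from h import *
d=pickle.load(open("im0.pkl","rb"))
for n,(u0,v0,u1,v1) in dict(scene=(160,175,192,218),side=(230,232,292,268)).items():
    im=d[n]; hsv=cv2.cvtColor(im["pixels"],cv2.COLOR_RGB2HSV)
    sub=hsv[v0:v1,u0:u1]; m=((sub[...,0]<14)&(sub[...,1]>190)&(sub[...,2]>120)).astype(np.uint8)
    c=max(cv2.findContours(m,0,2)[0],key=cv2.contourArea)+[u0,v0]
    print(n,cv2.boundingRect(c),np.unique(sub[...,2][m>0]//20,return_counts=True))
    P=onplane(im,c.reshape(-1,2),.063)[:,:2]
    print(P.min(0),P.max(0),cv2.minAreaRect(P.astype(np.float32)*1000))
    # station plate: low saturation
def up(im,a,k): u0,v0,u1,v1=a; return cv2.resize(im["pixels"][v0:v1,u0:u1],None,fx=k,fy=k,interpolation=cv2.INTER_CUBIC)
a=up(d["scene"],(110,170,220,230),3.5);b=up(d["side"],(215,220,325,315),3.5)
c=up(d["scene"],(230,175,350,265),3.3);e=up(d["side"],(235,110,335,210),3.3)
W=800;H=600;o=np.zeros((H+60,W,3),np.uint8)
for t,(y,x) in((a,(0,0)),(b,(0,400)),(c,(340,0)),(e,(335,400))):
    t=t[:H+60-y,:W-x];o[y:y+t.shape[0],x:x+t.shape[1]]=t
cv2.imwrite("pics/c1.png",cv2.resize(o,(727,600))[:,:,::-1])
E
```

```text
Traceback (most recent call last):
ValueError: max() iterable argument is empty
```

```bash
cat > m.py <<'E'
from h import *
d=pickle.load(open("im0.pkl","rb"))
for n,(u0,v0,u1,v1) in dict(scene=(160,175,192,218),side=(230,232,292,268)).items():
    im=d[n]; hsv=cv2.cvtColor(im["pixels"],cv2.COLOR_RGB2HSV)
    sub=hsv[v0:v1,u0:u1]; print(hsv[196,178] if n=="scene" else hsv[246,262])
    m=((sub[...,0]<11)&(sub[...,1]>185)&(sub[...,2]>90)).astype(np.uint8)
    c=max(cv2.findContours(m,0,2)[0],key=cv2.contourArea)+[u0,v0]
    print(n,cv2.boundingRect(c),np.unique(sub[...,2][m>0]//10*10,return_counts=True))
    P=onplane(im,c.reshape(-1,2),.063)[:,:2]
    print(P.min(0),P.max(0),cv2.minAreaRect(P.astype(np.float32)*1000))
def up(im,a,k): u0,v0,u1,v1=a; return cv2.resize(im["pixels"][v0:v1,u0:u1],None,fx=k,fy=k,interpolation=cv2.INTER_CUBIC)
a=up(d["scene"],(110,170,220,230),3.5);b=up(d["side"],(215,220,325,315),3.5)
c=up(d["scene"],(230,175,350,265),3.3);e=up(d["side"],(235,110,335,210),3.3)
W=800;H=600;o=np.zeros((H+60,W,3),np.uint8)
for t,(y,x) in((a,(0,0)),(b,(0,400)),(c,(340,0)),(e,(335,400))):
    t=t[:H+60-y,:W-x];o[y:y+t.shape[0],x:x+t.shape[1]]=t
cv2.imwrite("pics/c1.png",cv2.resize(o,(727,600))[:,:,::-1])
E
sed -i 's/    print(n,cv2.bound/    print(n,cv2.bound/' m.py; python3 m.py
```

```text
[ 12 173 223]Traceback (most recent call last):
  File "m.py", line 7, in <module>
    c=max(cv2.findContours(m,0,2)[0],key=cv2.contourArea)+[u0,v0]
      ~~~^^^^^^^^^^^^^^^^^^^^^^^^^^^^^^^^^^^^^^^^^^^^^^^^
ValueError: max() iterable argument is empty
```

```bash
sed -i 's/(sub\[...,0\]<11)&(sub\[...,1\]>185)&(sub\[...,2\]>90)/(sub[...,0]<15)\&(sub[...,1]>155)\&(sub[...,2]>VT[n])/; s/^for n,(u0/VT=dict(scene=150,side=150)\nfor n,(u0/' m.py
sed -i '/d=pickle/a for n,c in (("scene",[(196,178),(196,150),(209,176),(196,188),(190,176)]),("side",[(246,262),(257,262),(270,250)])):\n    print(n,[cv2.cvtColor(d[n]["pixels"],cv2.COLOR_RGB2HSV)[p].tolist() for p in c])' m.py; python3 m.py
```

```text
scene [[12, 173, 223], [14, 99, 193], [11, 160, 99], [14, 102, 183], [11, 170, 223]]
side [[12, 212, 200], [11, 193, 78], [17, 133, 153]]
[ 12 173 223]
scene (165, 179, 22, 27) (array([150, 160, 170, 180, 190, 200, 210, 220], dtype=uint8), array([ 14,   5,   4,  16,   9,  29,  18, 306]))
[ 0.43810513 -0.35272376] [ 0.57928401 -0.29782727] ((508.76837158203125, -326.56793212890625), (51.48036575317383, 139.509033203125), 87.27836608886719)
[ 12 212 200]
side (237, 237, 49, 18) (array([150, 160, 170, 180, 190, 200], dtype=uint8), array([ 12,  14,  20,  38, 265, 279]))
[ 0.43510093 -0.36328124] [ 0.57361829 -0.30736105] ((504.24542236328125, -335.423095703125), (51.90520477294922, 137.41156005859375), 87.51765441894531)
```

View pics/c1.png

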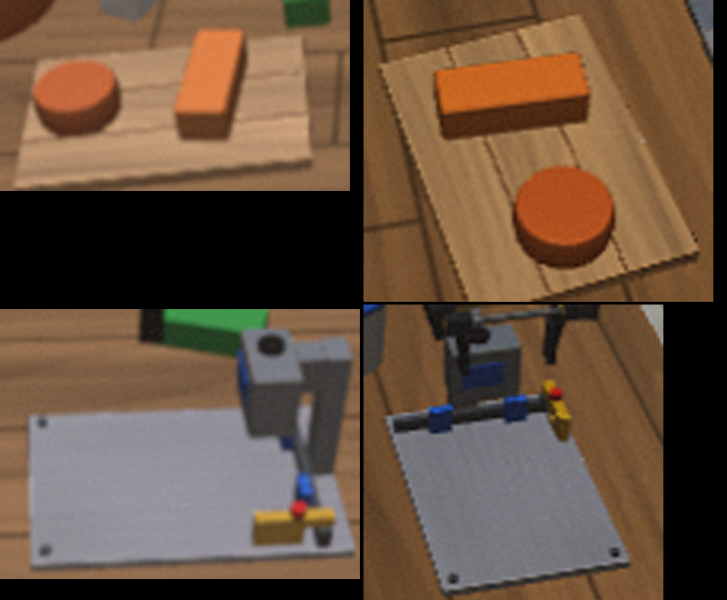

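Crop: orange loaf (top-left at (210,80), top-right (512,95)) lies on the board next to the wheel, so the choice is right. Station plate is bottom-left/right, with the stop at its +x end. Next I'll take a wrist view from here and measure the plate from the scene view.

```bash
cat >> h.py <<'E'
from scipy.spatial.transform import Rotation as R
def wrist(name):
    from bench import ctrl
    s=ctrl.get_state(); im=ctrl.get_image("wrist")
    T=np.eye(4);T[:3,:3]=R.from_rotvec(s["tool_rot"]).as_matrix();T[:3,3]=s["position"]
    im["cam_to_world"]=T@im["T_tool_cam"]
    cv2.imwrite(f"pics/{name}.png",im["pixels"][:,:,::-1]); pickle.dump(im,open(name+".pkl","wb")); return im,s
E
python3 - <<'E'
from h import *
im,s=wrist("w0"); print(im["T_tool_cam"],im["K"][0,0],R.from_rotvec(s["tool_rot"]).as_matrix().round(3))
d=pickle.load(open("im0.pkl","rb"))
px=[(240,210.7),(240.3,256.5),(346,254)]
print(onplane(d["scene"],px,.012))
k=.909*3.3;f=lambda x,y:(235+x/k,110+(y-335*.909)/k)
print(onplane(d["side"],[f(389,420),f(445,590),f(629,560)],.012))
E
```

```text
[[ 1.10204651e-04 -9.52709710e-01 -3.03881878e-01  8.52696629e-02]
 [ 9.99999989e-01  7.38919948e-05  1.30995073e-04 -6.76130926e-04]
 [-1.02345840e-04 -3.03881889e-01  9.52709708e-01 -1.47782818e-01]
 [ 0.00000000e+00  0.00000000e+00  0.00000000e+00  1.00000000e+00]] 267.4644949818132 [[ 0.     1.    -0.002]
 [ 1.    -0.    -0.   ]
 [-0.    -0.002 -1.   ]]
[[ 0.55739976 -0.11333085  0.012     ]
 [ 0.76130351 -0.11342502  0.012     ]
 [ 0.7672062   0.19825908  0.012     ]]
[[ 1.00299756  0.08443455  0.012     ]
 [ 0.95255501 -0.21323575  0.012     ]
 [ 1.18521945 -0.2156366   0.012     ]]
```

View pics/w0.png

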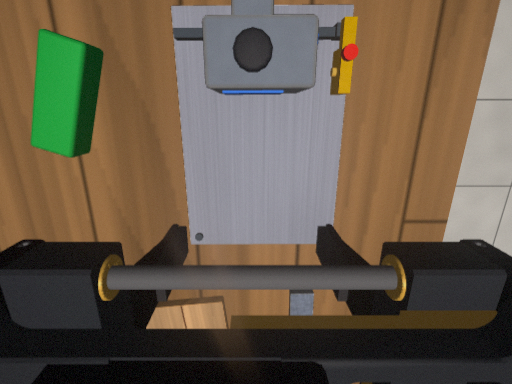

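```bash
cat > st.py <<'E'
from h import *
import sys
im=pickle.load(open(sys.argv[1]+".pkl","rb"))
x0,y0=.52,-.15
t=topdown(im,.012,x0,.82,y0,.25)
h=cv2.cvtColor(t,cv2.COLOR_RGB2HSV); m=((h[...,1]<60)&(h[...,2]>90)).astype(np.uint8)
m=cv2.morphologyEx(m,cv2.MORPH_OPEN,np.ones((5,5)))
E=[]
for lo in (0,1):
    pts=[]
    for c in range(70,220,3):  # y
        r=np.flatnonzero(m[:,c])
        if len(r)>50: pts.append((y0+c/1e3, x0+(r[0] if lo==0 else r[-1])/1e3))
    p=np.array(pts); k=np.polyfit(p[:,0],p[:,1],1); g=np.abs(np.polyval(k,p[:,0])-p[:,1])<.003
    k=np.polyfit(p[g,0],p[g,1],1); print("x edge",lo,k,np.polyval(k,[0,.1]),g.sum(),len(g)); E.append(k)
pts=[]
for r in range(60,220,3):
    c=np.flatnonzero(m[r,:])
    if len(c)>30: pts.append((x0+r/1e3,y0+c[0]/1e3))
p=np.array(pts); k=np.polyfit(p[:,0],p[:,1],1); g=np.abs(np.polyval(k,p[:,0])-p[:,1])<.003;k=np.polyfit(p[g,0],p[g,1],1)
print("y edge",k,np.polyval(k,[.6,.7]),g.sum(),len(g))
cv2.imwrite("pics/td.png",t[:,:,::-1])
h=cv2.cvtColor(im["pixels"],cv2.COLOR_RGB2HSV)
red=((h[...,0]<5)|(h[...,0]>174))&(h[...,1]>200)&(h[...,2]>150);red[:,:300]=0
yel=(h[...,0]>20)&(h[...,0]<30)&(h[...,1]>180)&(h[...,2]>120)
yel[150:]=0;red[150:]=0
cy,cx=np.nonzero(red);print("knob",cx.mean(),cy.mean(),onplane(im,[(cx.mean(),cy.mean())],.06))
c=np.argwhere(yel)[:,::-1];P=onplane(im,c,.05)
print("yel px",c.min(0),c.max(0)); print("yellow at z50",P.min(0),P.max(0))
for v in range(c[:,1].min(),c[:,1].max()+1,6):
    u=c[c[:,1]==v][:,0]; print(v,u.min(),u.max(),onplane(im,[(u.min(),v),(u.max()+1,v)],.05)[:,:2].round(4).tolist())
E
python3 st.py w0
```

```text
x edge 0 [-0.00483393  0.55312858] [0.55312858 0.55264519] 50 50
x edge 1 [-0.00955582  0.77051789] [0.77051789 0.7695623 ] 50 50
y edge [ 0.00536179 -0.11872129] [-0.11550421 -0.11496803] 54 54
knob 350.3876404494382 51.47191011235955 [[0.75571607 0.14352965 0.06      ]]
yel px [338  17] [357  93]
yellow at z50 [0.74866536 0.10173479 0.05      ] [0.76276063 0.17883056 0.05      ]
17 345 357 [[0.7495, 0.1788], [0.7635, 0.1788]]
23 344 356 [[0.749, 0.1732], [0.7631, 0.1732]]
29 344 356 [[0.7496, 0.1674], [0.7638, 0.1674]]
35 343 355 [[0.7491, 0.1616], [0.7634, 0.1616]]
41 343 354 [[0.7497, 0.1558], [0.763, 0.1558]]
47 342 343 [[0.7492, 0.1498], [0.7514, 0.1498]]Traceback (most recent call last):
  File "st.py", line 31, in <module>
    u=c[c[:,1]==v][:,0]; print(v,u.min(),u.max(),onplane(im,[(u.min(),v),(u.max()+1,v)],.05)[:,:2].round(4).tolist())
                                 ~~~~~^^
    return umr_minimum(a, axis, None, out, keepdims, initial, where)
ValueError: zero-size array to reduction operation minimum which has no identity
```

Wrist view: the plate spans (187,246)-(345,10), the head is at (260,50), the yellow stop at (346,55) with its red knob at (350,51), and the bar with the pads at v≈33. Station origin is about (0.662, 0.0435), yaw about 0. The stop's inner face is at x≈0.749, so +87 mm, which is in range. Next I hover next to the loaf for a close wrist view.

send_rows([
  {"tx": -1,"ty": -0.34,"grip": 1},
  {"tx": -1,"ty": -0.34,"grip": 1},
  {"tx": -1,"ty": -0.34,"grip": 1},
  {"tx": -1,"ty": -0.34,"grip": 1},
  {"tx": -1,"ty": -0.34,"grip": 1},
  {"tx": -1,"ty": -0.34,"grip": 1},
  {"tx": -1,"ty": -0.34,"grip": 1},
  {"grip": 1},
  {"grip": 1},
])

```text
validation failed for argument at $.st...
```

```bash
cat > lf.py <<'E'
from h import *
im,s=wrist("w1"); print(s["position"],s["tool_rot"],s["joint_positions"].round(2))
t=topdown(im,.063,.38,.64,-.50,-.24)
h=cv2.cvtColor(t,cv2.COLOR_RGB2HSV);m=((h[...,0]<16)&(h[...,1]>155)&(h[...,2]>VT)).astype(np.uint8) if (VT:=150) else 0
for c in cv2.findContours(m,0,2)[0]:
    if cv2.contourArea(c)>800:
        p=c.reshape(-1,2)[:,::-1].astype(np.float32)+[380,-500]
        print(cv2.contourArea(c),cv2.minAreaRect(p.astype(np.float32)))
cv2.imwrite("pics/td1.png",np.hstack([t,cv2.cvtColor(m*255,cv2.COLOR_GRAY2RGB)])[:,:,::-1])
E
python3 lf.py
```

```text
[ 6.49619926e-01 -1.11604419e-05  2.35745976e-01] [-2.22070900e+00 -2.22080011e+00  1.60600581e-03] [ 0.01  0.32 -0.07  1.45  0.02  1.37 -0.06]
```

send_rows([
  {"tx": -1.0,"ty": -0.34,"tz": 0.0,"turn": 0.0,"grip": 1.0},
  {"tx": -1.0,"ty": -0.34,"tz": 0.0,"turn": 0.0,"grip": 1.0},
  {"tx": -1.0,"ty": -0.34,"tz": 0.0,"turn": 0.0,"grip": 1.0},
  {"tx": -1.0,"ty": -0.34,"tz": 0.0,"turn": 0.0,"grip": 1.0},
  {"tx": -1.0,"ty": -0.34,"tz": 0.0,"turn": 0.0,"grip": 1.0},
  {"tx": -1.0,"ty": -0.34,"tz": 0.0,"turn": 0.0,"grip": 1.0},
  {"tx": -1.0,"ty": -0.34,"tz": 0.0,"turn": 0.0,"grip": 1.0},
  {"tx": 0.0,"ty": 0.0,"tz": 0.0,"turn": 0.0,"grip": 1.0},
  {"tx": 0.0,"ty": 0.0,"tz": 0.0,"turn": 0.0,"grip": 1.0},
])

```text
time: 1.32
position: [0.5094, -0.4137, 0.2361]
tool_rot: [-2.221, -2.221, -0.001]
ft_force: [0.2, 0.3, -0.3]
grip_width: 1.001
grip_force: 0.0
```

```bash
python3 lf.py
```

```text
[ 0.50936197 -0.41372104  0.23613995] [-2.22113421e+00 -2.22055340e+00 -1.42122668e-03] [ 0.52  0.33  0.16  1.44 -0.06  1.37  0.68]
4993.0 ((518.0, -463.0), (74.0, 82.0), 90.0)
7022.5 ((503.78875732421875, -327.8833312988281), (52.710594177246094, 137.6730194091797), 87.10873413085938)
```

Loaf is at (0.504, -0.328), long axis at -2.9°, measured 53x138 mm, so the size checks. Moving over it and turning the closing axis across it.

send_rows([
  {"tx": 0.72,"ty": -0.05,"tz": 0.0,"turn": 0.0,"grip": 1.0},
  {"tx": 0.71,"ty": -0.04,"tz": 0.0,"turn": 0.0,"grip": 1.0},
  {"tx": 0.0,"ty": 0.0,"tz": 0.0,"turn": 1.0,"grip": 1.0},
  {"tx": 0.0,"ty": 0.0,"tz": 0.0,"turn": 1.0,"grip": 1.0},
  {"tx": 0.0,"ty": 0.0,"tz": 0.0,"turn": 1.0,"grip": 1.0},
  {"tx": 0.0,"ty": 0.0,"tz": 0.0,"turn": 1.0,"grip": 1.0},
  {"tx": 0.0,"ty": 0.0,"tz": 0.0,"turn": 1.0,"grip": 1.0},
  {"tx": 0.0,"ty": 0.0,"tz": 0.0,"turn": 1.0,"grip": 1.0},
  {"tx": 0.0,"ty": 0.0,"tz": 0.0,"turn": 1.0,"grip": 1.0},
  {"tx": 0.0,"ty": 0.0,"tz": 0.0,"turn": 1.0,"grip": 1.0},
  {"tx": 0.0,"ty": 0.0,"tz": 0.0,"turn": 1.0,"grip": 1.0},
  {"tx": 0.0,"ty": 0.0,"tz": 0.0,"turn": 1.0,"grip": 1.0},
])

```text
time: 2.88
position: [0.505, -0.326, 0.2367]
tool_rot: [-3.129, -0.273, -0.001]
ft_force: [0.2, -0.0, 0.6]
grip_width: 1.001
grip_force: 0.0
```

send_rows([
  {"tx": 0.0,"ty": 0.0,"tz": 0.0,"turn": 0.8,"grip": 1.0},
  {"tx": 0.0,"ty": 0.0,"tz": 0.0,"turn": 0.8,"grip": 1.0},
  {"tx": 0.0,"ty": 0.0,"tz": 0.5,"turn": 0.0,"grip": 1.0},
  {"tx": 0.0,"ty": 0.0,"tz": 0.5,"turn": 0.0,"grip": 1.0},
  {"tx": 0.0,"ty": 0.0,"tz": 0.0,"turn": 0.0,"grip": 1.0},
])

```text
time: 3.5
position: [0.5033, -0.3253, 0.1742]
tool_rot: [-3.138, 0.071, 0.007]
ft_force: [-0.3, 0.4, -0.1]
grip_width: 0.998
grip_force: 0.0
```

```bash
sed 's/"w1"/"w2"/' lf.py>lf2.py; python3 lf2.py; python3 -c "
from h import *
from bench import ctrl
print(R.from_rotvec(ctrl.get_state()['tool_rot']).as_matrix().round(3))"
```

```text
[ 0.50330117 -0.32529169  0.17423667] [-3.13773801  0.07126952  0.00666137] [ 0.29  0.26  0.28  1.67 -0.07  1.23 -1.03]
4950.5 ((519.5, -463.0), (74.0, 81.0), 90.0)
6907.5 ((504.3975830078125, -327.8486633300781), (52.66908645629883, 136.91038513183594), 87.20729064941406)
[[ 0.999 -0.046 -0.001]
 [-0.046 -0.999  0.001]
 [-0.001 -0.001 -1.   ]]
```

send_rows([
  {"tx": 0.01,"ty": 0.04,"tz": 0.5,"turn": 0.03,"grip": 1.0},
  {"tx": 0.0,"ty": 0.0,"tz": 0.6,"turn": 0.0,"grip": 1.0},
  {"tx": 0.0,"ty": 0.0,"tz": 0.6,"turn": 0.0,"grip": 1.0},
  {"tx": 0.0,"ty": 0.0,"tz": 0.35,"turn": 0.0,"grip": 1.0},
  {"tx": 0.0,"ty": 0.0,"tz": 0.19,"turn": 0.0,"grip": 1.0},
  {"tx": 0.0,"ty": 0.0,"tz": 0.0,"turn": 0.0,"grip": 1.0},
  {"tx": 0.0,"ty": 0.0,"tz": 0.0,"turn": 0.0,"grip": 0.4},
  {"tx": 0.0,"ty": 0.0,"tz": 0.0,"turn": 0.0,"grip": 0.4},
  {"tx": 0.0,"ty": 0.0,"tz": 0.0,"turn": 0.0,"grip": 0.4},
  {"tx": 0.0,"ty": 0.0,"tz": 0.0,"turn": 0.0,"grip": 0.4},
  {"tx": 0.0,"ty": 0.0,"tz": 0.0,"turn": 0.0,"grip": 0.4},
], newtons=30)

```text
time: 4.92
position: [0.5045, -0.3304, 0.0425]
tool_rot: [-3.14, 0.083, -0.0]
ft_force: [-0.8, 1.7, 2.5]
grip_width: 0.617
grip_force: 30.0
```

send_rows([
  {"tx": 0.0,"ty": 0.0,"tz": -0.4,"turn": 0.0,"grip": 0.4},
  {"tx": 0.0,"ty": 0.0,"tz": -0.8,"turn": -0.2,"grip": 0.4},
  {"tx": 0.0,"ty": 0.0,"tz": -0.6,"turn": -0.2,"grip": 0.4},
  {"tx": 0.4,"ty": -0.7,"tz": 0.0,"turn": 0.0,"grip": 0.4},
  {"tx": 0.4,"ty": -0.8,"tz": 0.0,"turn": 0.0,"grip": 0.4},
  {"tx": 0.4,"ty": -0.8,"tz": 0.0,"turn": 0.0,"grip": 0.4},
  {"tx": 0.4,"ty": -0.8,"tz": 0.0,"turn": 0.0,"grip": 0.4},
  {"tx": 0.4,"ty": -0.8,"tz": 0.0,"turn": 0.0,"grip": 0.4},
  {"tx": 0.4,"ty": -0.8,"tz": 0.0,"turn": 0.0,"grip": 0.4},
  {"tx": 0.27,"ty": -0.5,"tz": 0.0,"turn": 0.0,"grip": 0.4},
  {"tx": 0.0,"ty": 0.0,"tz": 0.0,"turn": 0.0,"grip": 0.4},
  {"tx": 0.0,"ty": 0.0,"tz": 0.0,"turn": 0.0,"grip": 0.4},
])

```text
time: 6.42
position: [0.6628, -0.0196, 0.149]
tool_rot: [3.14, 0.004, -0.003]
ft_force: [0.0, -1.1, -3.2]
grip_width: 0.615
grip_force: 30.0
```

```bash
python3 -c "
from h import *
im,s=wrist('w3')
print(s['position'],R.from_rotvec(s['tool_rot']).as_matrix().round(3),s['ft_force'],s['joint_positions'].round(2))"
```

```text
[ 0.66279955 -0.01955813  0.14902239] [[ 1.     0.002 -0.002]
 [ 0.002 -1.    -0.001]
 [-0.002  0.001 -1.   ]] [ 0.01919288 -1.12890559 -3.24266162] [-0.09  0.4   0.1   1.53 -0.04  1.22 -1.55]
```

View pics/w3.png

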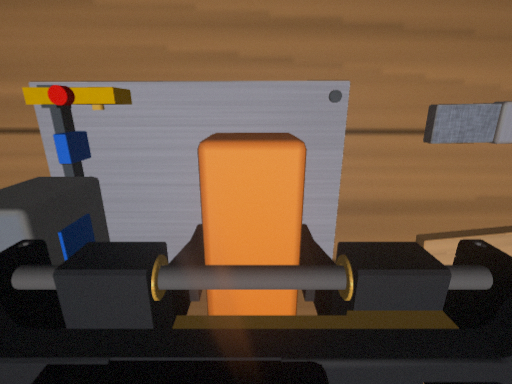

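Loaf held level and square over the infeed (top (200-305,135)). The stop is at (28-130,96) with its pin at (98,106). Lowering.

send_rows([
  {"tx": 0.0,"ty": 0.0,"tz": 0.6,"turn": 0.0,"grip": 0.4},
  {"tx": 0.0,"ty": 0.0,"tz": 0.6,"turn": 0.0,"grip": 0.4},
  {"tx": 0.0,"ty": 0.0,"tz": 0.4,"turn": 0.0,"grip": 0.4},
  {"tx": 0.0,"ty": 0.0,"tz": 0.18,"turn": 0.0,"grip": 0.4},
  {"tx": 0.0,"ty": 0.0,"tz": 0.0,"turn": 0.0,"grip": 0.4},
  {"tx": 0.0,"ty": 0.0,"tz": 0.0,"turn": 0.0,"grip": 0.4},
])

```text
time: 7.22
position: [0.6647, -0.0189, 0.0449]
tool_rot: [3.141, 0.003, 0.004]
ft_force: [0.1, -0.4, -2.2]
grip_width: 0.617
grip_force: 30.0
```

send_rows([
  {"tx": 0.0,"ty": 0.0,"tz": 0.03,"turn": 0.0,"grip": 0.4},
  {"tx": 0.0,"ty": 0.0,"tz": 0.03,"turn": 0.0,"grip": 0.4},
  {"tx": 0.0,"ty": 0.0,"tz": 0.03,"turn": 0.0,"grip": 0.4},
  {"tx": 0.0,"ty": 0.0,"tz": 0.0,"turn": 0.0,"grip": 0.4},
])

```text
time: 7.72
position: [0.6634, -0.0184, 0.0377]
tool_rot: [3.142, 0.004, -0.001]
ft_force: [0.1, 0.5, -3.3]
grip_width: 0.617
grip_force: 30.0
```

send_rows([
  {"tx": 0.0,"ty": 0.0,"tz": 0.02,"turn": 0.0,"grip": 0.4},
  {"tx": 0.0,"ty": 0.0,"tz": 0.02,"turn": 0.0,"grip": 0.4},
  {"tx": 0.0,"ty": 0.0,"tz": 0.02,"turn": 0.0,"grip": 0.4},
  {"tx": 0.0,"ty": 0.0,"tz": 0.0,"turn": 0.0,"grip": 0.4},
])

```text
time: 8.22
position: [0.6637, -0.0184, 0.0364]
tool_rot: [-3.141, -0.004, -0.0]
ft_force: [-4.7, 0.4, 8.6]
grip_width: 0.62
grip_force: 30.0
```

Contact (8.6 N up). Release and rise.

send_rows([
  {"tx": 0.0,"ty": 0.0,"tz": -0.02,"turn": 0.0,"grip": 0.4},
  {"tx": 0.0,"ty": 0.0,"tz": 0.0,"turn": 0.0,"grip": 0.8},
  {"tx": 0.0,"ty": 0.0,"tz": 0.0,"turn": 0.0,"grip": 1.0},
  {"tx": 0.0,"ty": 0.0,"tz": 0.0,"turn": 0.0,"grip": 1.0},
  {"tx": 0.0,"ty": 0.0,"tz": -0.6,"turn": 0.0,"grip": 1.0},
  {"tx": 0.0,"ty": 0.0,"tz": -1.0,"turn": 0.0,"grip": 1.0},
  {"tx": 0.0,"ty": 0.0,"tz": -1.0,"turn": 0.0,"grip": 1.0},
  {"tx": 0.0,"ty": 0.0,"tz": -1.0,"turn": 0.0,"grip": 1.0},
  {"tx": 0.0,"ty": 0.0,"tz": 0.0,"turn": 0.0,"grip": 0.0},
], newtons=20)

```text
time: 9.35
position: [0.6668, -0.0186, 0.2587]
tool_rot: [-3.141, -0.004, -0.019]
ft_force: [0.4, 0.4, -0.8]
grip_width: 0.949
grip_force: 0.0
```

Loaf is placed. The last push needs a leaned tool, but rows can only turn about tool z, so I'll test whether stretching past the reach makes the arm lean outward.

send_rows([
  {"tx": 1.0,"ty": 0.0,"tz": 0.0,"turn": 0.0,"grip": 0.0},
  {"tx": 1.0,"ty": 0.0,"tz": 0.0,"turn": 0.0,"grip": 0.0},
  {"tx": 1.0,"ty": 0.0,"tz": 0.0,"turn": 0.0,"grip": 0.0},
  {"tx": 1.0,"ty": 0.0,"tz": 0.0,"turn": 0.0,"grip": 0.0},
  {"tx": 0.5,"ty": 0.0,"tz": 0.0,"turn": 0.0,"grip": 0.0},
  {"tx": 0.5,"ty": 0.0,"tz": 0.0,"turn": 0.0,"grip": 0.0},
  {"tx": 0.5,"ty": 0.0,"tz": 0.0,"turn": 0.0,"grip": 0.0},
])

```text
time: 10.22
position: [0.9304, -0.0188, 0.2319]
tool_rot: [-3.141, 0.004, -0.042]
ft_force: [-0.3, -0.7, -0.4]
grip_width: 0.169
grip_force: 0.0
```

```bash
cat > s.py <<'E'
from h import *
from bench import ctrl
s=ctrl.get_state();M=R.from_rotvec(s["tool_rot"]).as_matrix()
print(s["position"].round(4),"\n",M.round(3),s["ft_force"].round(1),s["joint_positions"].round(2),round(s["time"],2))
E
python3 s.py
```

```text
[ 0.9304 -0.0188  0.2319] 
 [[ 1.    -0.003  0.026]
 [-0.003 -1.     0.001]
 [ 0.026 -0.001 -1.   ]] [-0.3 -0.7 -0.4] [-0.02  1.19  0.34  0.06 -0.33  1.86 -1.57] 10.22
```

send_rows([
  {"tx": 1.0,"ty": 0.0,"tz": 0.0,"turn": 0.0,"grip": 0.0},
  {"tx": 1.0,"ty": 0.0,"tz": 0.0,"turn": 0.0,"grip": 0.0},
  {"tx": 1.0,"ty": 0.0,"tz": 0.0,"turn": 0.0,"grip": 0.0},
  {"tx": 1.0,"ty": 0.0,"tz": 0.0,"turn": 0.0,"grip": 0.0},
])

```text
time: 10.72
position: [1.005, -0.0158, 0.2066]
tool_rot: [3.121, -0.003, 0.322]
ft_force: [-0.8, -0.3, 1.5]
grip_width: 0.004
grip_force: 0.0
```

```bash
python3 s.py
```

```text
[ 1.005  -0.0158  0.2066] 
 [[ 0.979 -0.002  0.204]
 [-0.001 -1.    -0.004]
 [ 0.204  0.004 -0.979]] [-0.8 -0.3  1.5] [-0.03  1.24  0.91  0.06 -0.9   1.65 -1.56] 10.72
```

It works: tool z now leans 12° outward (+x). Continuing to roughly 35-40°.

send_rows([
  {"tx": 1.0,"ty": 0.0,"tz": 0.2,"turn": 0.0,"grip": 0.0},
  {"tx": 1.0,"ty": 0.0,"tz": 0.2,"turn": 0.0,"grip": 0.0},
  {"tx": 1.0,"ty": 0.0,"tz": 0.3,"turn": 0.0,"grip": 0.0},
  {"tx": 1.0,"ty": 0.0,"tz": 0.3,"turn": 0.0,"grip": 0.0},
])

```text
time: 11.22
position: [1.0813, -0.0137, 0.1643]
tool_rot: [3.08, -0.002, 0.59]
ft_force: [-0.0, -0.4, -0.8]
grip_width: 0.006
grip_force: 0.0
```

```bash
python3 s.py
```

```text
[ 1.0813 -0.0137  0.1643] 
 [[ 0.929 -0.003  0.37 ]
 [-0.    -1.    -0.006]
 [ 0.37   0.005 -0.929]] [-0.  -0.4 -0.8] [-0.04  1.32  1.12  0.06 -1.1   1.42 -1.56] 11.22
```

send_rows([
  {"tx": 1.0,"ty": 0.0,"tz": 0.1,"turn": 0.0,"grip": 0.0},
  {"tx": 1.0,"ty": 0.0,"tz": 0.1,"turn": 0.0,"grip": 0.0},
  {"tx": 1.0,"ty": 0.0,"tz": 0.1,"turn": 0.0,"grip": 0.0},
  {"tx": 1.0,"ty": 0.0,"tz": 0.1,"turn": 0.0,"grip": 0.0},
  {"tx": 1.0,"ty": 0.0,"tz": 0.1,"turn": 0.0,"grip": 0.0},
])

```text
time: 11.85
position: [1.1442, -0.0112, 0.2162]
tool_rot: [2.997, -0.001, 0.917]
ft_force: [-0.2, 0.4, -0.5]
grip_width: 0.003
grip_force: 0.0
```

```bash
python3 s.py
```

```text
[ 1.1442 -0.0112  0.2162] 
 [[ 0.829 -0.003  0.559]
 [ 0.001 -1.    -0.007]
 [ 0.559  0.007 -0.829]] [-0.2  0.4 -0.5] [-0.04  1.3   1.19  0.06 -1.18  1.23 -1.56] 11.85
```

send_rows([
  {"tx": 1.0,"ty": 0.0,"tz": 0.3,"turn": 0.0,"grip": 0.0},
  {"tx": 1.0,"ty": 0.0,"tz": 0.3,"turn": 0.0,"grip": 0.0},
])

```text
time: 12.1
position: [1.17, -0.0102, 0.2319]
tool_rot: [2.953, -0.001, 1.047]
ft_force: [0.4, -0.3, -0.9]
grip_width: 0.004
grip_force: 0.0
```

```bash
python3 s.py
```

```text
[ 1.17   -0.0102  0.2319] 
 [[ 0.777 -0.003  0.63 ]
 [ 0.002 -1.    -0.008]
 [ 0.63   0.008 -0.777]] [ 0.4 -0.3 -0.9] [-0.04  1.3   1.2   0.06 -1.19  1.13 -1.56] 12.1
```

39° lean. Now bring it back with the lean kept, so I can grip the loaf near its -x end: the closing axis is along y, and the lean is in the loaf's long plane.

send_rows([
  {"tx": -0.7,"ty": 0.0,"tz": -0.57,"turn": 0.0,"grip": 0.0},
  {"tx": -0.7,"ty": 0.0,"tz": -0.57,"turn": 0.0,"grip": 0.0},
  {"tx": -0.7,"ty": 0.0,"tz": -0.57,"turn": 0.0,"grip": 0.0},
  {"tx": -0.7,"ty": 0.0,"tz": -0.57,"turn": 0.0,"grip": 0.0},
  {"tx": -0.7,"ty": 0.0,"tz": -0.57,"turn": 0.0,"grip": 0.0},
  {"tx": 0.0,"ty": 0.0,"tz": 0.0,"turn": 0.0,"grip": 0.5},
])

```text
time: 12.85
position: [0.966, -0.0132, 0.2451]
tool_rot: [2.945, -0.013, 1.062]
ft_force: [0.2, -0.2, 0.9]
grip_width: 0.059
grip_force: 0.0
```

```bash
python3 s.py
```

```text
[ 0.966  -0.0132  0.2451] 
 [[ 0.77  -0.011  0.638]
 [-0.004 -1.    -0.013]
 [ 0.638  0.007 -0.77 ]] [ 0.2 -0.2  0.9] [-0.7   0.85  1.2   1.31 -1.13  0.86 -1.  ] 12.85
```

send_rows([
  {"tx": -0.7,"ty": 0.0,"tz": -0.57,"turn": 0.0,"grip": 0.85},
  {"tx": -0.7,"ty": 0.0,"tz": -0.57,"turn": 0.0,"grip": 0.85},
  {"tx": -0.7,"ty": 0.0,"tz": -0.57,"turn": 0.0,"grip": 0.85},
  {"tx": -0.7,"ty": 0.0,"tz": -0.57,"turn": 0.0,"grip": 0.85},
  {"tx": -0.7,"ty": 0.0,"tz": -0.57,"turn": 0.0,"grip": 0.85},
  {"tx": -0.7,"ty": 0.0,"tz": -0.57,"turn": 0.0,"grip": 0.85},
  {"tx": 0.0,"ty": 0.0,"tz": 0.0,"turn": 0.0,"grip": 0.85},
])

```text
time: 13.72
position: [0.7101, -0.0112, 0.2482]
tool_rot: [2.963, -0.023, 1.012]
ft_force: [0.3, -0.0, -0.0]
grip_width: 0.813
grip_force: 0.0
```

```bash
python3 s.py
```

```text
[ 0.7101 -0.0112  0.2482] 
 [[ 0.791 -0.017  0.612]
 [-0.011 -1.    -0.014]
 [ 0.612  0.005 -0.791]] [ 0.3 -0.  -0. ] [-1.25  0.01  1.23  1.94  0.04  0.54 -1.63] 13.72
```

send_rows([
  {"tx": -0.44,"ty": 0.06,"tz": -0.34,"turn": -0.06,"grip": 0.85},
  {"tx": -0.44,"ty": 0.06,"tz": -0.34,"turn": -0.06,"grip": 0.85},
  {"tx": -0.44,"ty": 0.0,"tz": -0.34,"turn": 0.0,"grip": 0.85},
  {"tx": -0.3,"ty": 0.0,"tz": 0.4,"turn": 0.0,"grip": 0.85},
  {"tx": 0.0,"ty": 0.0,"tz": 0.0,"turn": 0.0,"grip": 0.85},
])

```text
time: 14.35
position: [0.6185, -0.0173, 0.2132]
tool_rot: [2.964, -0.004, 0.981]
ft_force: [0.4, -0.4, -0.3]
grip_width: 0.847
grip_force: 0.0
```

```bash
python3 s.py
```

```text
[ 0.6185 -0.0173  0.2132] 
 [[ 0.802 -0.009  0.597]
 [ 0.004 -1.    -0.019]
 [ 0.597  0.018 -0.802]] [ 0.4 -0.4 -0.3] [-0.98 -0.26  0.85  2.16  0.51  0.56 -2.01] 14.35
```

send_rows([
  {"tx": -0.3,"ty": 0.0,"tz": 0.37,"turn": 0.0,"grip": 0.85},
  {"tx": -0.3,"ty": 0.0,"tz": 0.37,"turn": 0.0,"grip": 0.85},
  {"tx": -0.3,"ty": 0.0,"tz": 0.37,"turn": 0.0,"grip": 0.85},
  {"tx": -0.3,"ty": 0.0,"tz": 0.37,"turn": 0.0,"grip": 0.85},
  {"tx": 0.0,"ty": 0.0,"tz": 0.0,"turn": 0.0,"grip": 0.85},
])

```text
time: 14.98
position: [0.615, -0.0181, 0.1002]
tool_rot: [2.961, 0.0, 0.984]
ft_force: [0.2, -0.4, 0.8]
grip_width: 0.85
grip_force: 0.0
```

```bash
python3 s.py; python3 -c "
from h import *
im,s=wrist('w4')"
```

```text
[ 0.615  -0.0181  0.1002] 
 [[ 0.801 -0.007  0.598]
 [ 0.007 -1.    -0.02 ]
 [ 0.598  0.02  -0.801]] [ 0.2 -0.4  0.8] [-1.15 -0.01  1.13  2.28  0.18  0.23 -1.74] 14.97
```

View pics/w4.png

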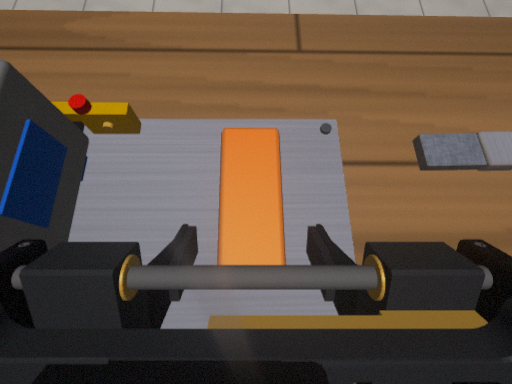

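Wrist view: loaf (220-285,130-270) sits between the open fingers, the stop and its pin are at (107,125), and the head is at left, clear. Descending and gripping.

send_rows([
  {"tx": -0.2,"ty": 0.0,"tz": 0.23,"turn": 0.0,"grip": 0.85},
  {"tx": -0.2,"ty": 0.0,"tz": 0.23,"turn": 0.0,"grip": 0.85},
  {"tx": -0.2,"ty": 0.0,"tz": 0.22,"turn": 0.0,"grip": 0.85},
  {"tx": 0.0,"ty": 0.0,"tz": 0.0,"turn": 0.0,"grip": 0.85},
])

```text
time: 15.52
position: [0.6111, -0.0179, 0.05]
tool_rot: [2.967, -0.001, 0.987]
ft_force: [0.4, 0.6, 0.0]
grip_width: 0.851
grip_force: 0.0
```

```bash
python3 s.py
```

```text
[ 0.6111 -0.0179  0.05  ] 
 [[ 0.801 -0.005  0.599]
 [ 0.004 -1.    -0.014]
 [ 0.599  0.014 -0.8  ]] [0.4 0.6 0. ] [-0.75  0.13  0.75  2.31 -0.56  0.1  -1.07] 15.53
```

send_rows([
  {"tx": -0.05,"ty": 0.0,"tz": 0.08,"turn": 0.0,"grip": 0.85},
  {"tx": 0.0,"ty": 0.0,"tz": 0.0,"turn": 0.0,"grip": 0.5},
  {"tx": 0.0,"ty": 0.0,"tz": 0.0,"turn": 0.0,"grip": 0.5},
  {"tx": 0.0,"ty": 0.0,"tz": 0.0,"turn": 0.0,"grip": 0.5},
  {"tx": 0.0,"ty": 0.0,"tz": 0.0,"turn": 0.0,"grip": 0.5},
], newtons=15)

```text
time: 16.15
position: [0.6118, -0.0172, 0.0452]
tool_rot: [2.966, 0.002, 0.99]
ft_force: [-3.6, 0.7, 7.0]
grip_width: 0.622
grip_force: 15.0
```

```bash
python3 s.py
```

```text
[ 0.6118 -0.0172  0.0452] 
 [[ 0.8   -0.004  0.6  ]
 [ 0.006 -1.    -0.014]
 [ 0.6    0.015 -0.8  ]] [-3.6  0.7  7. ] [-0.74  0.15  0.74  2.31 -0.7   0.1  -0.93] 16.15
```

send_rows([
  {"tx": -0.04,"ty": 0.0,"tz": -0.05,"turn": 0.0,"grip": 0.5},
  {"tx": 0.0,"ty": -0.2,"tz": 0.0,"turn": 0.0,"grip": 0.5},
  {"tx": 0.0,"ty": -0.2,"tz": 0.0,"turn": 0.0,"grip": 0.5},
  {"tx": 0.0,"ty": -0.2,"tz": 0.0,"turn": 0.0,"grip": 0.5},
  {"tx": 0.0,"ty": 0.0,"tz": 0.0,"turn": 0.0,"grip": 0.5},
])

```text
time: 16.77
position: [0.6081, 0.0193, 0.0452]
tool_rot: [2.965, 0.004, 0.989]
ft_force: [2.3, 0.5, 1.4]
grip_width: 0.623
grip_force: 15.0
```

```bash
python3 s.py
```

```text
[0.6081 0.0193 0.0452] 
 [[ 0.8   -0.003  0.6  ]
 [ 0.007 -1.    -0.014]
 [ 0.6    0.016 -0.8  ]] [2.3 0.5 1.4] [-1.07  0.18  1.    2.33 -0.67  0.1  -1.05] 16.77
```

send_rows([
  {"tx": 0.0,"ty": -0.2,"tz": -0.005,"turn": 0.0,"grip": 0.5},
  {"tx": 0.0,"ty": -0.2,"tz": -0.005,"turn": 0.0,"grip": 0.5},
  {"tx": 0.0,"ty": -0.2,"tz": -0.005,"turn": 0.0,"grip": 0.5},
  {"tx": 0.0,"ty": -0.2,"tz": -0.005,"turn": 0.0,"grip": 0.5},
  {"tx": 0.0,"ty": -0.2,"tz": -0.005,"turn": 0.0,"grip": 0.5},
  {"tx": 0.0,"ty": 0.0,"tz": 0.0,"turn": 0.0,"grip": 0.5},
])

```text
time: 17.52
position: [0.6073, 0.0789, 0.0452]
tool_rot: [2.966, 0.004, 0.988]
ft_force: [1.7, 1.2, 1.6]
grip_width: 0.621
grip_force: 15.0
```

```bash
python3 s.py; python3 -c "
from h import *
from bench import ctrl
im,s=wrist('w5')
d={n:ctrl.get_image(n) for n in('scene','side')};pickle.dump(d,open('im1.pkl','wb'))
a=d['scene']['pixels'][150:270,220:400];b=d['side']['pixels'][90:215,225:345]
r=lambda p,w,h:cv2.resize(p,(w,h),interpolation=cv2.INTER_CUBIC)
o=np.vstack([np.hstack([r(a,450,300),r(b,288,300)]),np.hstack([r(im['pixels'],400,300),np.zeros((300,338,3),np.uint8)])])
cv2.imwrite('pics/m5.png',o[:,:,::-1])"
```

```text
[0.6073 0.0789 0.0452] 
 [[ 0.8   -0.003  0.6  ]
 [ 0.007 -1.    -0.014]
 [ 0.6    0.016 -0.8  ]] [1.7 1.2 1.6] [-1.36  0.28  1.18  2.31 -0.66  0.12 -1.22] 17.52
```

View pics/m5.png

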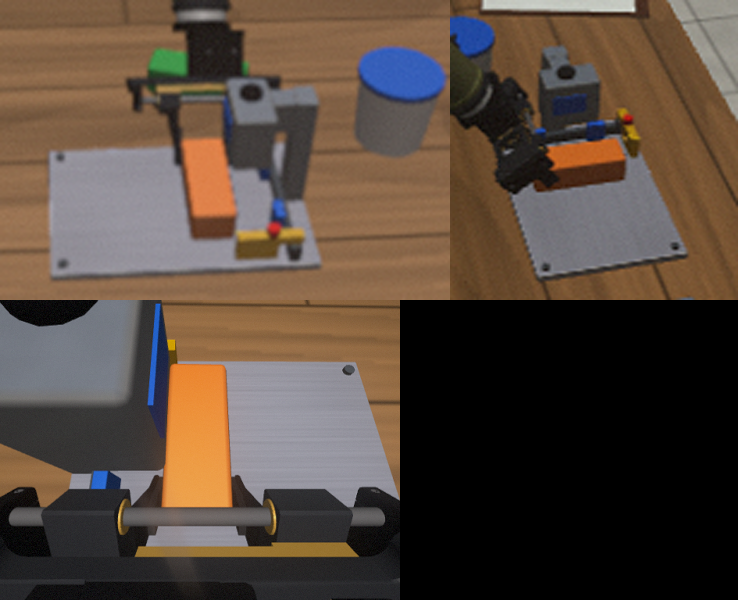

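Views: loaf square in the grip, entering under the head at scene (208,190), stop untouched, pail well off. Last bit of the drag, then a partial release.

send_rows([
  {"tx": 0.0,"ty": -0.13,"tz": -0.003,"turn": 0.0,"grip": 0.5},
  {"tx": 0.0,"ty": -0.13,"tz": -0.003,"turn": 0.0,"grip": 0.5},
  {"tx": 0.0,"ty": -0.1,"tz": -0.003,"turn": 0.0,"grip": 0.5},
  {"tx": 0.0,"ty": 0.0,"tz": 0.0,"turn": 0.0,"grip": 0.5},
])

```text
time: 18.18
position: [0.6069, 0.0997, 0.0452]
tool_rot: [2.965, 0.0, 0.988]
ft_force: [2.3, -1.9, 3.1]
grip_width: 0.621
grip_force: 15.0
```

```bash
python3 s.py; python3 -c "
from h import *
d=pickle.load(open('im1.pkl','rb'))
print(onplane(d['scene'],[(380,180)],.11),onplane(d['side'],[(229,105)],.11))"
```

```text
[0.6069 0.0997 0.0452] 
 [[ 0.8   -0.005  0.6  ]
 [ 0.005 -1.    -0.015]
 [ 0.6    0.016 -0.8  ]] [ 2.3 -1.9  3.1] [-1.43  0.32  1.21  2.3  -0.65  0.13 -1.29] 18.18
[[0.53992837 0.34688633 0.11      ]] [[0.53083765 0.33619574 0.11      ]]
```

send_rows([
  {"tx": 0.0,"ty": 0.0,"tz": 0.0,"turn": 0.0,"grip": 0.72},
  {"tx": 0.0,"ty": 0.0,"tz": 0.0,"turn": 0.0,"grip": 0.72},
  {"tx": 0.0,"ty": 0.0,"tz": 0.0,"turn": 0.0,"grip": 0.72},
  {"tx": 0.0,"ty": 0.0,"tz": -0.3,"turn": 0.0,"grip": 0.72},
  {"tx": 0.0,"ty": 0.0,"tz": -0.6,"turn": 0.0,"grip": 0.72},
  {"tx": 0.0,"ty": 0.0,"tz": -0.6,"turn": 0.0,"grip": 0.72},
  {"tx": 0.0,"ty": 0.45,"tz": 0.0,"turn": 0.0,"grip": 0.0},
  {"tx": 0.0,"ty": 0.45,"tz": 0.0,"turn": 0.0,"grip": 0.0},
  {"tx": 0.0,"ty": 0.0,"tz": 0.0,"turn": 0.0,"grip": 0.0},
  {"tx": 0.0,"ty": 0.0,"tz": 0.0,"turn": 0.0,"grip": 0.0},
])

```text
time: 19.42
position: [0.5713, 0.0621, 0.0532]
tool_rot: [-2.997, -0.029, -0.878]
ft_force: [-0.2, 1.1, -0.6]
grip_width: 0.346
grip_force: 0.4
```

```bash
python3 s.py; python3 -c "
from h import *
im,s=wrist('w6')
t=topdown(im,.057,.56,.76,.0,.18)
h=cv2.cvtColor(t,cv2.COLOR_RGB2HSV);m=((h[...,0]<16)&(h[...,1]>150)&(h[...,2]>150)).astype(np.uint8)
for c in cv2.findContours(m,0,2)[0]:
    if cv2.contourArea(c)>500: print(cv2.minAreaRect((c.reshape(-1,2)[:,::-1]+[560,0]).astype(np.float32)))
"
```

```text
[0.5713 0.0621 0.0532] 
 [[ 0.842  0.023  0.54 ]
 [ 0.013 -1.     0.023]
 [ 0.54  -0.013 -0.842]] [-0.2  1.1 -0.6] [-1.35  0.05  1.18  2.34  0.13  0.21 -1.86] 19.43
((656.1834716796875, 101.15975952148438), (50.98234558105469, 136.36572265625), 86.05481719970703)
```

The retreat was limited by joint range (lean now 33°) and the loaf turned about -4°, which can be mended. Moving to the -y side of the loaf with the fingers closed.

send_rows([
  {"tx": 0.0,"ty": 0.25,"tz": 0.0,"turn": 0.0,"grip": 0.0},
  {"tx": 0.0,"ty": 0.2,"tz": 0.0,"turn": 0.0,"grip": 0.0},
  {"tx": 0.0,"ty": 0.0,"tz": 0.0,"turn": 0.0,"grip": 0.0},
  {"tx": 0.15,"ty": 0.0,"tz": 0.15,"turn": 0.0,"grip": 0.0},
  {"tx": 0.15,"ty": 0.0,"tz": 0.15,"turn": 0.0,"grip": 0.0},
  {"tx": 0.12,"ty": 0.0,"tz": 0.12,"turn": 0.0,"grip": 0.0},
  {"tx": 0.0,"ty": 0.0,"tz": 0.0,"turn": 0.0,"grip": 0.0},
])

```text
time: 20.35
position: [0.6075, 0.036, 0.0454]
tool_rot: [-2.998, -0.03, -0.879]
ft_force: [-0.4, -0.1, -0.3]
grip_width: 0.008
grip_force: 0.0
```

```bash
python3 s.py
```

```text
[0.6075 0.036  0.0454] 
 [[ 0.841  0.023  0.54 ]
 [ 0.014 -1.     0.022]
 [ 0.54  -0.011 -0.841]] [-0.4 -0.1 -0.3] [-0.95  0.17  0.87  2.27 -0.41  0.21 -1.3 ] 20.35
```

send_rows([
  {"tx": 0.0,"ty": -0.15,"tz": 0.0,"turn": 0.0,"grip": 0.0},
  {"tx": 0.0,"ty": -0.15,"tz": 0.0,"turn": 0.0,"grip": 0.0},
  {"tx": 0.0,"ty": -0.06,"tz": 0.0,"turn": 0.0,"grip": 0.0},
  {"tx": 0.0,"ty": -0.06,"tz": 0.0,"turn": 0.0,"grip": 0.0},
  {"tx": 0.0,"ty": -0.06,"tz": 0.0,"turn": 0.0,"grip": 0.0},
  {"tx": 0.0,"ty": -0.06,"tz": 0.0,"turn": 0.0,"grip": 0.0},
])

```text
time: 21.1
position: [0.6062, 0.0675, 0.0459]
tool_rot: [-2.997, -0.027, -0.879]
ft_force: [-0.8, -1.5, 1.0]
grip_width: 0.007
grip_force: 0.9
```

send_rows([
  {"tx": 0.0,"ty": -0.05,"tz": 0.0,"turn": 0.0,"grip": 0.0},
  {"tx": 0.0,"ty": -0.05,"tz": 0.0,"turn": 0.0,"grip": 0.0},
  {"tx": 0.0,"ty": 0.0,"tz": 0.0,"turn": 0.0,"grip": 0.0},
])

```text
time: 21.48
position: [0.6061, 0.0739, 0.0459]
tool_rot: [-2.997, -0.029, -0.879]
ft_force: [-0.0, -0.7, 0.8]
grip_width: 0.004
grip_force: 0.4
```

```bash
python3 s.py
cat > lm.py <<'E'
from h import *
import sys
im,s=wrist(sys.argv[1])
t=topdown(im,.057,.56,.76,.0,.18)
h=cv2.cvtColor(t,cv2.COLOR_RGB2HSV);m=((h[...,0]<16)&(h[...,1]>150)&(h[...,2]>150)).astype(np.uint8)
for c in cv2.findContours(m,0,2)[0]:
    if cv2.contourArea(c)>500: print(cv2.minAreaRect((c.reshape(-1,2)[:,::-1]+[560,0]).astype(np.float32)))
# long -y edge fit
p=[(560+r,np.flatnonzero(m[r])[0]) for r in range(0,200,4) if m[r].sum()>15]
p=np.array(p[2:-2]);k=np.polyfit(p[:,0],p[:,1],1);g=abs(np.polyval(k,p[:,0])-p[:,1])<2;k=np.polyfit(p[g,0],p[g,1],1)
print("-y edge slope",k[0],"y at 620,700",np.polyval(k,[620,700]),g.sum(),len(g),"x range",p[:,0].min(),p[:,0].max())
cv2.imwrite("pics/t_"+sys.argv[1]+".png",np.hstack([im["pixels"],cv2.resize(t,(270,384))[:,:,:]])[:,:,::-1])
E
python3 lm.py w7
```

```text
[0.6061 0.0739 0.0459] 
 [[ 0.841  0.023  0.54 ]
 [ 0.013 -1.     0.023]
 [ 0.54  -0.012 -0.841]] [-0.  -0.7  0.8] [-1.13  0.2   0.97  2.27 -0.34  0.21 -1.45] 21.48
((659.1693115234375, 105.85383605957031), (51.1023063659668, 135.07382202148438), 82.87498474121094)
-y edge slope -0.12075421472936967 y at 620,700 [85.47591837 75.81558119] 24 24 x range 620 716
```

send_rows([
  {"tx": 0.0,"ty": -0.05,"tz": 0.0,"turn": 0.0,"grip": 0.0},
  {"tx": 0.0,"ty": -0.05,"tz": 0.0,"turn": 0.0,"grip": 0.0},
  {"tx": 0.0,"ty": -0.05,"tz": 0.0,"turn": 0.0,"grip": 0.0},
  {"tx": 0.0,"ty": 0.0,"tz": 0.0,"turn": 0.0,"grip": 0.0},
])

```text
time: 22.02
position: [0.6059, 0.083, 0.046]
tool_rot: [-2.997, -0.029, -0.879]
ft_force: [-1.0, -1.6, -0.5]
grip_width: 0.007
grip_force: 0.4
```

```bash
python3 lm.py w8
```

```text
((659.8352661132812, 111.25881958007812), (50.76171875, 135.7984619140625), 77.47119140625)
-y edge slope -0.20482456140350822 y at 620,700 [94.60526316 78.21929825] 19 19 x range 644 716
```

send_rows([
  {"tx": 0.0,"ty": -0.03,"tz": 0.0,"turn": 0.0,"grip": 0.0},
  {"tx": 0.0,"ty": -0.03,"tz": 0.0,"turn": 0.0,"grip": 0.0},
  {"tx": 0.0,"ty": 0.0,"tz": 0.0,"turn": 0.0,"grip": 0.0},
])

```text
time: 22.45
position: [0.6064, 0.084, 0.0464]
tool_rot: [-2.998, -0.024, -0.881]
ft_force: [0.7, -6.5, -0.3]
grip_width: 0.005
grip_force: 2.9
```

```bash
python3 lm.py w9
```

```text
((669.0, 90.5), (29.0, 118.0), 90.0)
-y edge slope -0.19240196078431251 y at 620,700 [95.07843137 79.68627451] 17 17 x range 652 716
```

send_rows([
  {"tx": 0.0,"ty": -0.03,"tz": 0.0,"turn": 0.0,"grip": 0.0},
  {"tx": 0.0,"ty": -0.03,"tz": 0.0,"turn": 0.0,"grip": 0.0},
  {"tx": 0.0,"ty": 0.0,"tz": 0.0,"turn": 0.0,"grip": 0.0},
])

```text
time: 22.88
position: [0.6072, 0.0848, 0.0469]
tool_rot: [-3.0, -0.018, -0.885]
ft_force: [3.8, -11.1, -0.1]
grip_width: 0.007
grip_force: 5.4
```

```bash
python3 lm.py w10
```

```text
((657.7762451171875, 105.4738540649414), (48.3887825012207, 141.1783905029297), 68.6490249633789)
-y edge slope -0.17589285714285746 y at 620,700 [96.09404762 82.02261905] 15 15 x range 660 716
```

send_rows([
  {"tx": -0.01,"ty": -0.03,"tz": 0.0,"turn": 0.0,"grip": 0.0},
  {"tx": -0.01,"ty": -0.03,"tz": 0.0,"turn": 0.0,"grip": 0.0},
  {"tx": 0.0,"ty": 0.0,"tz": 0.0,"turn": 0.0,"grip": 0.0},
])

```text
time: 23.3
position: [0.6073, 0.0852, 0.047]
tool_rot: [-3.001, -0.012, -0.889]
ft_force: [6.1, -18.2, -0.3]
grip_width: 0.009
grip_force: 8.4
```

```bash
python3 lm.py w11; python3 s.py
```

```text
((661.8103637695312, 114.4140625), (50.75594711303711, 135.64627075195312), 80.09581756591797)
-y edge slope -0.17321428571428638 y at 620,700 [96.31190476 82.4547619 ] 15 15 x range 660 716
[0.6073 0.0852 0.047 ] 
 [[ 0.839  0.011  0.545]
 [ 0.004 -1.     0.014]
 [ 0.545 -0.009 -0.838]] [  4.5 -17.8   0.9] [-1.21  0.22  1.03  2.26 -0.32  0.21 -1.52] 23.35
```

send_rows([
  {"tx": 0.0,"ty": 0.2,"tz": 0.0,"turn": 0.0,"grip": 0.0},
  {"tx": 0.0,"ty": 0.2,"tz": 0.0,"turn": 0.0,"grip": 0.0},
  {"tx": -0.24,"ty": 0.0,"tz": -0.16,"turn": 0.0,"grip": 0.3},
  {"tx": -0.24,"ty": 0.0,"tz": -0.16,"turn": 0.0,"grip": 0.3},
  {"tx": -0.24,"ty": 0.0,"tz": -0.16,"turn": 0.0,"grip": 0.3},
  {"tx": 0.0,"ty": 0.0,"tz": 0.0,"turn": 0.0,"grip": 0.3},
])

```text
time: 24.1
position: [0.5596, 0.0699, 0.0452]
tool_rot: [-2.997, -0.032, -0.869]
ft_force: [-0.4, 0.3, 0.3]
grip_width: 0.282
grip_force: 0.0
```

```bash
python3 lm.py w12; python3 s.py
```

```text
((660.514892578125, 113.64167785644531), (51.38982009887695, 136.8500518798828), 80.18070220947266)
-y edge slope -0.1749721913236928 y at 620,700 [95.1822766 81.1845013] 30 30 x range 600 716
[0.5602 0.0698 0.0456] 
 [[ 0.844  0.024  0.535]
 [ 0.013 -1.     0.025]
 [ 0.536 -0.015 -0.844]] [ 0.4 -0.2 -1. ] [-1.43  0.05  1.23  2.37  0.19  0.2  -1.94] 24.15
```

send_rows([
  {"tx": 0.0,"ty": -0.25,"tz": 0.0,"turn": 0.0,"grip": 0.3},
  {"tx": 0.0,"ty": -0.25,"tz": 0.0,"turn": 0.0,"grip": 0.3},
  {"tx": 0.0,"ty": -0.25,"tz": 0.0,"turn": 0.0,"grip": 0.3},
  {"tx": 0.0,"ty": 0.0,"tz": 0.0,"turn": 0.0,"grip": 0.3},
  {"tx": 0.08,"ty": 0.0,"tz": 0.05,"turn": 0.0,"grip": 0.3},
  {"tx": 0.08,"ty": 0.0,"tz": 0.05,"turn": 0.0,"grip": 0.3},
  {"tx": 0.06,"ty": 0.0,"tz": 0.04,"turn": 0.0,"grip": 0.3},
  {"tx": 0.06,"ty": 0.0,"tz": 0.04,"turn": 0.0,"grip": 0.3},
  {"tx": 0.0,"ty": 0.0,"tz": 0.0,"turn": 0.0,"grip": 0.3},
])

```text
time: 25.28
position: [0.5788, 0.1129, 0.0453]
tool_rot: [-3.001, -0.026, -0.868]
ft_force: [-0.8, 0.1, 0.7]
grip_width: 0.297
grip_force: 0.5
```

```bash
python3 lm.py w13; python3 s.py
```

```text
[0.5787 0.113  0.0453] 
 [[ 0.845  0.021  0.534]
 [ 0.011 -1.     0.022]
 [ 0.534 -0.012 -0.845]] [-0.9 -1.3  0.3] [-1.31  0.15  1.03  2.3   0.09  0.22 -1.95] 25.32Traceback (most recent call last):
  File "lm.py", line 10, in <module>
    p=np.array(p[2:-2]);k=np.polyfit(p[:,0],p[:,1],1);g=abs(np.polyval(k,p[:,0])-p[:,1])<2;k=np.polyfit(p[g,0],p[g,1],1)
                                     ~^^^^^
IndexError: too many indices for array: array is 1-dimensional, but 2 were indexed
```

```bash
cat > sd.py <<'E'
from h import *
from bench import ctrl
import sys
im=ctrl.get_image("side"); pickle.dump(im,open(sys.argv[1]+".pkl","wb"))
h=cv2.cvtColor(im["pixels"],cv2.COLOR_RGB2HSV).astype(int)
m=((h[...,0]<16)&(h[...,1]>150)&(h[...,2]>50)).astype(np.uint8)
m[:120]=0;m[190:]=0;m[:,:240]=0;m[:,320:]=0
n,l,st,_=cv2.connectedComponentsWithStats(m);i=1+st[1:,4].argmax();m=(l==i)
u=np.flatnonzero(m.any(0)); print("cols",u.min(),u.max(),st[i])
V=h[...,2]; bot=[];step=[]
for c in u[3:-4]:
    v=np.flatnonzero(m[:,c]); bot.append((c,v[-1]+.5))
    col=V[v[0]:v[-1]+1,c]; hi=np.percentile(col,85);lo=np.percentile(col,15)
    if hi-lo>50:
        j=np.flatnonzero(col<(hi+lo)/2)
        j=j[j>2]
        if len(j): a=j[0]; f=(col[a-1]-(hi+lo)/2)/max(col[a-1]-col[a],1); step.append((c,v[0]+a-1+f))
for nm,q,z in(("bottom",bot,.012),("topedge",step,.055)):
    P=onplane(im,q,z);k=np.polyfit(P[:,0],P[:,1],1);g=abs(np.polyval(k,P[:,0])-P[:,1])<.003
    k=np.polyfit(P[g,0],P[g,1],1); print(nm,"slope",k[0].round(4),"y at .66",np.polyval(k,.66).round(4),g.sum(),len(g),"x",P[g,0].min().round(4),P[g,0].max().round(4))
E
python3 sd.py s1
```

```text
cols 256 297 [256 140  42  22 662]
bottom slope -0.1646 y at .66 0.0883 32 35 x 0.5999 0.7193
topedge slope -0.1437 y at .66 0.0816 20 35 x 0.6473 0.7152
```

send_rows([
  {"tx": 0.04,"ty": 0.0,"tz": 0.025,"turn": 0.0,"grip": 0.3},
  {"tx": 0.04,"ty": 0.0,"tz": 0.025,"turn": 0.0,"grip": 0.3},
  {"tx": 0.04,"ty": 0.0,"tz": 0.025,"turn": 0.0,"grip": 0.3},
  {"tx": 0.0,"ty": 0.0,"tz": 0.0,"turn": 0.0,"grip": 0.3},
])

```text
time: 25.88
position: [0.5872, 0.1136, 0.0453]
tool_rot: [-3.0, -0.027, -0.869]
ft_force: [-3.2, -0.6, -0.3]
grip_width: 0.3
grip_force: 1.1
```

```bash
python3 sd.py s2
```

```text
cols 260 299 [260 142  40  19 655]
bottom slope -0.1124 y at .66 0.0907 32 33 x 0.6106 0.728
topedge slope -0.1193 y at .66 0.0852 33 33 x 0.6086 0.7239
```

send_rows([
  {"tx": 0.03,"ty": 0.0,"tz": 0.02,"turn": 0.0,"grip": 0.3},
  {"tx": 0.02,"ty": 0.0,"tz": 0.013,"turn": 0.0,"grip": 0.3},
  {"tx": 0.0,"ty": 0.0,"tz": 0.0,"turn": 0.0,"grip": 0.3},
])

```text
time: 26.3
position: [0.5902, 0.1138, 0.045]
tool_rot: [-3.001, -0.028, -0.867]
ft_force: [-6.3, -2.8, 2.3]
grip_width: 0.301
grip_force: 3.1
```

```bash
python3 sd.py s3
```

```text
cols 261 301 [261 137  41  24 665]
bottom slope -0.1081 y at .66 0.0916 34 34 x 0.6142 0.7352
topedge slope -0.1565 y at .66 0.0861 2 34 x 0.6591 0.6627
```

Pushing from this end jams: the loaf is now at about -6° and touching the stop. Plan: use end friction to swing the -x end back toward -y so I can re-grip it. Then pull the loaf toward the robot so its centre lines up with where I can push sideways, seat it on the pads, and push endwise last.

send_rows([
  {"tx": 0.0,"ty": 0.05,"tz": 0.0,"turn": 0.0,"grip": 0.3},
  {"tx": 0.0,"ty": 0.05,"tz": 0.0,"turn": 0.0,"grip": 0.3},
  {"tx": 0.0,"ty": 0.05,"tz": 0.0,"turn": 0.0,"grip": 0.3},
  {"tx": 0.0,"ty": 0.05,"tz": 0.0,"turn": 0.0,"grip": 0.3},
])

```text
time: 26.85
position: [0.5921, 0.1025, 0.0461]
tool_rot: [-2.998, -0.029, -0.872]
ft_force: [-0.3, -0.2, -1.0]
grip_width: 0.301
grip_force: 0.4
```

```bash
python3 sd.py s4
```

```text
cols 261 301 [261 137  41  26 663]
bottom slope -0.0257 y at .66 0.0852 34 34 x 0.6116 0.7352
topedge slope 0.0606 y at .66 0.08 1 34 x 0.6612 0.6612sd.py:20: RankWarning: Polyfit may be poorly conditioned
  k=np.polyfit(P[g,0],P[g,1],1); print(nm,"slope",k[0].round(4),"y at .66",np.polyval(k,.66).round(4),g.sum(),len(g),"x",P[g,0].min().round(4),P[g,0].max().round(4))
```

Works well: yaw is now about -1.5°. Once more.

send_rows([
  {"tx": 0.03,"ty": 0.02,"tz": 0.02,"turn": 0.0,"grip": 0.3},
  {"tx": 0.03,"ty": 0.03,"tz": 0.02,"turn": 0.0,"grip": 0.3},
  {"tx": 0.02,"ty": 0.05,"tz": 0.013,"turn": 0.0,"grip": 0.3},
  {"tx": 0.0,"ty": 0.05,"tz": 0.0,"turn": 0.0,"grip": 0.3},
])

```text
time: 27.4
position: [0.5952, 0.0956, 0.0441]
tool_rot: [-3.0, -0.034, -0.863]
ft_force: [-11.6, 3.7, 8.4]
grip_width: 0.303
grip_force: 6.8
```

```bash
python3 sd.py s5 2>/dev/null
```

```text
cols 262 301 [262 137  40  27 659]
bottom slope 0.0009 y at .66 0.0822 33 33 x 0.6138 0.7352
topedge slope 0.0584 y at .66 0.0773 1 33 x 0.6643 0.6643
```

send_rows([
  {"tx": -0.03,"ty": 0.04,"tz": -0.02,"turn": 0.0,"grip": 0.3},
  {"tx": 0.0,"ty": 0.06,"tz": 0.0,"turn": 0.0,"grip": 0.3},
  {"tx": 0.0,"ty": 0.06,"tz": 0.0,"turn": 0.0,"grip": 0.3},
  {"tx": 0.0,"ty": 0.05,"tz": 0.0,"turn": 0.0,"grip": 0.3},
])

```text
time: 27.95
position: [0.5943, 0.081, 0.0444]
tool_rot: [-3.0, -0.03, -0.866]
ft_force: [-7.4, 2.8, 3.9]
grip_width: 0.301
grip_force: 3.5
```

```bash
python3 sd.py s6 2>/dev/null
```

```text
cols 262 301 [262 137  40  29 660]
bottom slope 0.0946 y at .66 0.0735 27 33 x 0.6148 0.7352
topedge slope 0.1126 y at .66 0.0679 15 33 x 0.6165 0.6771
```

Yaw is now about +5.7°, and the -x end is well clear of the pads. Backing off, opening, advancing to straddle the end.

send_rows([
  {"tx": -0.14,"ty": 0.0,"tz": -0.09,"turn": 0.0,"grip": 0.3},
  {"tx": -0.14,"ty": 0.0,"tz": -0.09,"turn": 0.0,"grip": 0.3},
  {"tx": -0.04,"ty": 0.0,"tz": -0.02,"turn": 0.0,"grip": 0.8},
  {"tx": 0.0,"ty": -0.13,"tz": 0.0,"turn": 0.0,"grip": 0.8},
  {"tx": 0.0,"ty": -0.13,"tz": 0.0,"turn": 0.0,"grip": 0.8},
  {"tx": 0.0,"ty": 0.0,"tz": 0.0,"turn": 0.0,"grip": 0.8},
  {"tx": 0.0,"ty": 0.0,"tz": 0.0,"turn": 0.0,"grip": 0.8},
])

```text
time: 28.88
position: [0.5723, 0.0958, 0.0451]
tool_rot: [-3.0, -0.029, -0.87]
ft_force: [-0.3, -0.3, -0.1]
grip_width: 0.759
grip_force: 0.0
```

```bash
python3 s.py; sed -i 's/^p=/if 0: pass\np=/' lm.py; python3 lm.py w14
```

```text
[0.5723 0.0958 0.0451] 
 [[ 0.845  0.023  0.534]
 [ 0.013 -1.     0.022]
 [ 0.535 -0.012 -0.845]] [-0.3 -0.3 -0.1] [-1.29  0.11  1.04  2.33  0.14  0.21 -1.96] 28.88
((677.0556640625, 102.97494506835938), (137.63319396972656, 51.45404815673828), 6.061788558959961)
-y edge slope 0.108128078817734 y at 620,700 [71.54975369 80.2       ] 29 29 x range 616 728
```

View pics/w14.png

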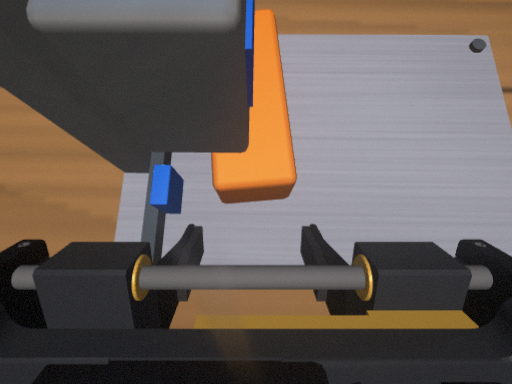

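Wrist view: loaf end at (255,190), yaw +6°, centre (0.677,0.103). The blue -x pad is at (165,188), just left of the left finger's path (u≥195). Advancing and gripping.

send_rows([
  {"tx": 0.16,"ty": 0.0,"tz": 0.1,"turn": 0.0,"grip": 0.76},
  {"tx": 0.16,"ty": 0.0,"tz": 0.1,"turn": 0.0,"grip": 0.76},
  {"tx": 0.16,"ty": 0.0,"tz": 0.1,"turn": 0.0,"grip": 0.76},
  {"tx": 0.0,"ty": 0.0,"tz": 0.0,"turn": 0.0,"grip": 0.76},
  {"tx": 0.0,"ty": 0.0,"tz": 0.0,"turn": 0.0,"grip": 0.5},
  {"tx": 0.0,"ty": 0.0,"tz": 0.0,"turn": 0.0,"grip": 0.5},
  {"tx": 0.0,"ty": 0.0,"tz": 0.0,"turn": 0.0,"grip": 0.5},
  {"tx": 0.0,"ty": 0.0,"tz": 0.0,"turn": 0.0,"grip": 0.5},
], newtons=15)

```text
time: 29.92
position: [0.6055, 0.0962, 0.0449]
tool_rot: [-3.0, -0.027, -0.867]
ft_force: [-4.5, -1.3, 3.0]
grip_width: 0.618
grip_force: 15.0
```

```bash
python3 s.py; python3 sd.py s7 2>/dev/null; python3 -c "
from h import *
im=pickle.load(open('w14.pkl','rb')); print(onplane(im,[(173,167),(182,182)],.046))"
```

```text
[0.6055 0.0962 0.0449] 
 [[ 0.846  0.022  0.533]
 [ 0.012 -1.     0.022]
 [ 0.534 -0.013 -0.846]] [-4.5 -1.3  3. ] [-1.05  0.18  0.83  2.25 -0.07  0.22 -1.76] 29.93
cols 265 301 [265 137  37  29 620]
bottom slope 0.0999 y at .66 0.0738 30 30 x 0.6232 0.7352
topedge slope 0.1028 y at .66 0.0685 13 30 x 0.6318 0.6772
[[0.62465785 0.15118043 0.046     ]
 [0.61425271 0.14417173 0.046     ]]
```

send_rows([
  {"tx": -0.16,"ty": 0.0,"tz": -0.1,"turn": 0.0,"grip": 0.5},
  {"tx": -0.16,"ty": 0.0,"tz": -0.1,"turn": 0.0,"grip": 0.5},
  {"tx": -0.16,"ty": 0.0,"tz": -0.1,"turn": 0.0,"grip": 0.5},
  {"tx": -0.15,"ty": 0.0,"tz": -0.1,"turn": 0.0,"grip": 0.5},
  {"tx": 0.0,"ty": 0.0,"tz": 0.0,"turn": 0.0,"grip": 0.5},
])

```text
time: 30.6
position: [0.5607, 0.0965, 0.0451]
tool_rot: [-2.999, -0.031, -0.868]
ft_force: [-0.5, -0.4, -1.3]
grip_width: 0.616
grip_force: 14.9
```

```bash
python3 s.py; python3 sd.py s8 2>/dev/null;python3 lm.py w15
```

```text
[0.5607 0.0965 0.0451] 
 [[ 0.845  0.024  0.534]
 [ 0.014 -1.     0.024]
 [ 0.534 -0.013 -0.845]] [-0.5 -0.4 -1.3] [-1.41  0.08  1.15  2.35  0.26  0.21 -2.07] 30.6
cols 252 289 [252 143  38  24 610]
bottom slope 0.1005 y at .66 0.0786 31 31 x 0.5748 0.6891
topedge slope 0.0992 y at .66 0.0735 30 31 x 0.5773 0.6861
((632.6204833984375, 104.31842041015625), (135.94712829589844, 51.467437744140625), 5.8263421058654785)
-y edge slope 0.10539215686274508 y at 620,700 [77.66666667 86.09803922] 17 17 x range 604 668
```

send_rows([
  {"tx": 0.0,"ty": -0.05,"tz": 0.0,"turn": 0.0,"grip": 0.5},
  {"tx": 0.0,"ty": -0.05,"tz": 0.0,"turn": 0.0,"grip": 0.5},
  {"tx": 0.0,"ty": 0.0,"tz": 0.0,"turn": 0.0,"grip": 0.5},
  {"tx": 0.0,"ty": 0.0,"tz": 0.0,"turn": 0.0,"grip": 0.8},
  {"tx": 0.0,"ty": 0.0,"tz": 0.0,"turn": 0.0,"grip": 0.8},
  {"tx": 0.0,"ty": 0.0,"tz": 0.0,"turn": 0.0,"grip": 0.8},
  {"tx": 0.13,"ty": 0.0,"tz": -0.21,"turn": 0.0,"grip": 0.8},
  {"tx": 0.13,"ty": 0.0,"tz": -0.21,"turn": 0.0,"grip": 0.8},
  {"tx": 0.0,"ty": 0.0,"tz": 0.0,"turn": 0.0,"grip": 0.8},
])

```text
time: 31.82
position: [0.5618, 0.1024, 0.0762]
tool_rot: [-2.995, -0.028, -0.87]
ft_force: [-0.4, -0.0, 0.6]
grip_width: 0.802
grip_force: 0.0
```

```bash
python3 s.py; python3 sd.py s9 2>/dev/null;python3 lm.py w16
```

```text
[0.5618 0.1024 0.0762] 
 [[ 0.844  0.024  0.536]
 [ 0.011 -1.     0.027]
 [ 0.536 -0.017 -0.844]] [-0.4 -0.   0.6] [-1.53 -0.1   1.21  2.33  0.68  0.36 -2.43] 31.82
cols 251 288 [251 143  38  24 609]
bottom slope 0.1039 y at .66 0.0833 31 31 x 0.5713 0.687
topedge slope 0.0844 y at .66 0.0781 22 31 x 0.5828 0.6837
((632.6100463867188, 109.16304016113281), (134.81683349609375, 51.63465881347656), 5.782392501831055)
-y edge slope 0.12499999999999907 y at 620,700 [82.66666667 92.66666667] 3 3 x range 616 624
```

send_rows([
  {"tx": 0.13,"ty": 0.0,"tz": -0.21,"turn": 0.0,"grip": 0.8},
  {"tx": 0.0,"ty": 0.0,"tz": 0.0,"turn": 0.0,"grip": 0.8},
  {"tx": 0.0,"ty": 0.35,"tz": 0.0,"turn": 0.0,"grip": 0.8},
  {"tx": 0.0,"ty": 0.4,"tz": 0.0,"turn": 0.0,"grip": 0.0},
  {"tx": 0.0,"ty": 0.35,"tz": 0.0,"turn": 0.0,"grip": 0.0},
  {"tx": 0.0,"ty": 0.0,"tz": 0.0,"turn": 0.0,"grip": 0.0},
  {"tx": 0.0,"ty": 0.0,"tz": 0.0,"turn": 0.0,"grip": 0.0},
])

```text
time: 32.8
position: [0.562, 0.0348, 0.0886]
tool_rot: [-3.0, -0.028, -0.869]
ft_force: [0.0, -0.2, 0.3]
grip_width: 0.432
grip_force: 0.0
```

```bash
python3 s.py; python3 lm.py w17
```

```text
[0.562  0.0348 0.0886] 
 [[ 0.845  0.022  0.534]
 [ 0.012 -1.     0.022]
 [ 0.534 -0.012 -0.845]] [ 0.  -0.2  0.3] [-1.38 -0.25  1.18  2.34  0.75  0.42 -2.32] 32.8
((633.4951171875, 108.04950714111328), (135.9220733642578, 51.34391784667969), 5.710593223571777)
-y edge slope 0.10066740823136822 y at 620,700 [81.39065628 89.44404894] 30 30 x range 576 692
```

send_rows([
  {"tx": 0.07,"ty": 0.0,"tz": 0.25,"turn": 0.0,"grip": 0.0},
  {"tx": 0.07,"ty": 0.0,"tz": 0.25,"turn": 0.0,"grip": 0.0},
  {"tx": 0.07,"ty": 0.0,"tz": 0.25,"turn": 0.0,"grip": 0.0},
  {"tx": 0.06,"ty": 0.0,"tz": 0.25,"turn": 0.0,"grip": 0.0},
  {"tx": 0.0,"ty": -0.15,"tz": 0.0,"turn": 0.0,"grip": 0.0},
  {"tx": 0.0,"ty": -0.2,"tz": 0.0,"turn": 0.0,"grip": 0.0},
  {"tx": 0.0,"ty": 0.0,"tz": 0.0,"turn": 0.0,"grip": 0.0},
])

```text
time: 33.72
position: [0.5935, 0.0615, 0.0561]
tool_rot: [-3.0, -0.039, -0.852]
ft_force: [-0.2, 0.1, 0.6]
grip_width: 0.008
grip_force: 0.0
```

```bash
python3 s.py
```

```text
[0.5935 0.0615 0.0561] 
 [[ 0.85   0.031  0.525]
 [ 0.018 -0.999  0.029]
 [ 0.526 -0.015 -0.851]] [-0.2  0.1  0.6] [-1.25  0.15  1.12  2.28 -0.29  0.25 -1.46] 33.73
```

send_rows([
  {"tx": 0.05,"ty": 0.0,"tz": 0.14,"turn": 0.0,"grip": 0.0},
  {"tx": 0.05,"ty": 0.0,"tz": 0.14,"turn": 0.0,"grip": 0.0},
  {"tx": 0.0,"ty": 0.0,"tz": 0.0,"turn": 0.0,"grip": 0.0},
  {"tx": 0.0,"ty": -0.06,"tz": 0.0,"turn": 0.0,"grip": 0.0},
  {"tx": 0.0,"ty": -0.06,"tz": 0.0,"turn": 0.0,"grip": 0.0},
  {"tx": 0.0,"ty": -0.06,"tz": 0.0,"turn": 0.0,"grip": 0.0},
  {"tx": 0.0,"ty": 0.0,"tz": 0.0,"turn": 0.0,"grip": 0.0},
])

```text
time: 34.6
position: [0.6071, 0.0719, 0.0455]
tool_rot: [-2.999, -0.035, -0.852]
ft_force: [-0.8, -0.3, -0.3]
grip_width: 0.006
grip_force: 0.1
```

```bash
python3 s.py; python3 lm.py w18; python3 sd.py s10 2>/dev/null
```

```text
[0.6071 0.0719 0.0455] 
 [[ 0.85   0.028  0.525]
 [ 0.015 -0.999  0.029]
 [ 0.526 -0.017 -0.85 ]] [-0.8 -0.3 -0.3] [-1.12  0.21  0.98  2.25 -0.41  0.24 -1.37] 34.6
((649.837890625, 113.05351257324219), (105.91531372070312, 51.11912536621094), 2.2906100749969482)
-y edge slope 0.04210526315789489 y at 620,700 [86.74736842 90.11578947] 19 19 x range 620 692
cols 265 288 [265 143  24  19 361]
bottom slope -0.22 y at .66 0.0869 2 17 x 0.6677 0.6713
topedge slope 0.0311 y at .66 0.0808 16 16 x 0.6283 0.6839
```

send_rows([
  {"tx": 0.0,"ty": -0.05,"tz": 0.0,"turn": 0.0,"grip": 0.0},
  {"tx": 0.0,"ty": -0.05,"tz": 0.0,"turn": 0.0,"grip": 0.0},
  {"tx": 0.0,"ty": -0.05,"tz": 0.0,"turn": 0.0,"grip": 0.0},
  {"tx": 0.0,"ty": 0.0,"tz": 0.0,"turn": 0.0,"grip": 0.0},
])

```text
time: 35.2
position: [0.607, 0.0807, 0.0456]
tool_rot: [-2.999, -0.035, -0.852]
ft_force: [-0.3, 0.0, 0.2]
grip_width: 0.002
grip_force: 0.2
```

```bash
python3 lm.py w19
```

```text
((649.7303466796875, 116.99114227294922), (50.92388916015625, 109.4575424194336), 87.79740142822266)
-y edge slope -1.7706307941523225e-16 y at 620,700 [91. 91.] 7 7 x range 668 692
```

send_rows([
  {"tx": 0.0,"ty": -0.04,"tz": 0.0,"turn": 0.0,"grip": 0.0},
  {"tx": 0.0,"ty": -0.03,"tz": 0.0,"turn": 0.0,"grip": 0.0},
  {"tx": 0.0,"ty": -0.03,"tz": 0.0,"turn": 0.0,"grip": 0.0},
  {"tx": 0.0,"ty": 0.0,"tz": 0.0,"turn": 0.0,"grip": 0.0},
])

```text
time: 35.75
position: [0.6069, 0.0864, 0.0457]
tool_rot: [-2.999, -0.034, -0.852]
ft_force: [-0.6, -1.1, -0.2]
grip_width: 0.007
grip_force: 0.5
```

```bash
python3 lm.py w20;python3 sd.py s11 2>/dev/null
```

```text
((642.540771484375, 108.89778137207031), (46.355018615722656, 120.30772399902344), 62.904441833496094)
cols 264 288 [264 142  25  19 379]
bottom slope -0.0617 y at .66 0.0924 18 18 x 0.6249 0.6885
topedge slope -0.0479 y at .66 0.0872 18 18 x 0.6227 0.685Traceback (most recent call last):
  File "lm.py", line 12, in <module>
    p=np.array(p[2:-2]);k=np.polyfit(p[:,0],p[:,1],1);g=abs(np.polyval(k,p[:,0])-p[:,1])<2;k=np.polyfit(p[g,0],p[g,1],1)
                                     ~^^^^^
IndexError: too many indices for array: array is 1-dimensional, but 2 were indexed
```

send_rows([
  {"tx": 0.0,"ty": -0.03,"tz": 0.0,"turn": 0.0,"grip": 0.0},
  {"tx": 0.0,"ty": -0.03,"tz": 0.0,"turn": 0.0,"grip": 0.0},
  {"tx": 0.01,"ty": -0.03,"tz": 0.005,"turn": 0.0,"grip": 0.0},
  {"tx": 0.01,"ty": -0.02,"tz": 0.005,"turn": 0.0,"grip": 0.0},
  {"tx": 0.0,"ty": 0.0,"tz": 0.0,"turn": 0.0,"grip": 0.0},
])

```text
time: 36.48
position: [0.6084, 0.0877, 0.0459]
tool_rot: [-3.003, -0.025, -0.854]
ft_force: [-2.0, -13.2, 2.4]
grip_width: 0.009
grip_force: 6.2
```

```bash
python3 sd.py s12 2>/dev/null; python3 s.py
```

```text
cols 265 288 [265 141  24  20 374]
bottom slope -0.0281 y at .66 0.0947 17 17 x 0.6284 0.6885
topedge slope -0.0384 y at .66 0.0896 17 17 x 0.6266 0.6857
[0.6084 0.0876 0.0459] 
 [[ 0.85   0.021  0.526]
 [ 0.01  -1.     0.023]
 [ 0.527 -0.014 -0.85 ]] [ -2.2 -13.    2.6] [-1.19  0.23  1.02  2.24 -0.39  0.24 -1.44] 36.52
```

Loaf is on the pads, within about -2°, which the flush end push should square. Backing out and going behind its -x end.

send_rows([
  {"tx": 0.0,"ty": 0.15,"tz": 0.0,"turn": 0.0,"grip": 0.0},
  {"tx": 0.0,"ty": 0.2,"tz": 0.0,"turn": 0.0,"grip": 0.0},
  {"tx": -0.25,"ty": 0.1,"tz": -0.16,"turn": 0.0,"grip": 0.2},
  {"tx": -0.25,"ty": 0.0,"tz": -0.16,"turn": 0.0,"grip": 0.2},
  {"tx": -0.25,"ty": 0.0,"tz": -0.16,"turn": 0.0,"grip": 0.2},
  {"tx": -0.2,"ty": 0.0,"tz": -0.13,"turn": 0.0,"grip": 0.2},
  {"tx": 0.0,"ty": 0.0,"tz": 0.0,"turn": 0.0,"grip": 0.2},
])

```text
time: 37.4
position: [0.5497, 0.0656, 0.0457]
tool_rot: [-3.0, -0.037, -0.839]
ft_force: [-0.5, -0.3, 0.5]
grip_width: 0.197
grip_force: 0.0
```

```bash
python3 s.py; python3 lm.py w21
```

```text
[0.5497 0.0656 0.0457] 
 [[ 0.855  0.03   0.518]
 [ 0.016 -0.999  0.032]
 [ 0.519 -0.019 -0.855]] [-0.5 -0.3  0.5] [-1.41 -0.01  1.21  2.38  0.35  0.24 -2.05] 37.4
((637.504638671875, 123.10848999023438), (51.25592803955078, 136.08883666992188), 87.51044464111328)
-y edge slope -0.04232793522267202 y at 620,700 [98.67271255 95.28647773] 21 21 x range 580 692
```

send_rows([
  {"tx": -0.1,"ty": 0.0,"tz": -0.06,"turn": 0.0,"grip": 0.2},
  {"tx": 0.0,"ty": -0.1,"tz": 0.0,"turn": 0.0,"grip": 0.2},
  {"tx": 0.0,"ty": -0.2,"tz": 0.0,"turn": 0.0,"grip": 0.2},
  {"tx": 0.0,"ty": -0.25,"tz": 0.0,"turn": 0.0,"grip": 0.2},
  {"tx": 0.0,"ty": -0.25,"tz": 0.0,"turn": 0.0,"grip": 0.2},
  {"tx": 0.0,"ty": -0.1,"tz": 0.0,"turn": 0.0,"grip": 0.2},
  {"tx": 0.0,"ty": 0.0,"tz": 0.0,"turn": 0.0,"grip": 0.2},
])

```text
time: 38.33
position: [0.5419, 0.1182, 0.0464]
tool_rot: [-3.003, -0.035, -0.841]
ft_force: [0.0, 0.0, -0.4]
grip_width: 0.198
grip_force: 0.0
```

```bash
python3 s.py; python3 sd.py s13 2>/dev/null
```

```text
[0.5419 0.1182 0.0464] 
 [[ 0.855  0.027  0.519]
 [ 0.015 -1.     0.028]
 [ 0.519 -0.016 -0.854]] [ 0.   0.  -0.4] [-1.43  0.01  1.09  2.37  0.53  0.28 -2.36] 38.33
cols 246 288 [246 140  43  22 668]
bottom slope -0.2204 y at .66 0.0927 8 36 x 0.6369 0.662
topedge slope -0.0466 y at .66 0.0892 18 35 x 0.6232 0.6855
```

send_rows([
  {"tx": 0.1,"ty": 0.0,"tz": 0.06,"turn": 0.12,"grip": 0.2},
  {"tx": 0.07,"ty": 0.0,"tz": 0.043,"turn": 0.0,"grip": 0.2},
  {"tx": 0.07,"ty": 0.0,"tz": 0.043,"turn": 0.0,"grip": 0.2},
  {"tx": 0.07,"ty": 0.0,"tz": 0.043,"turn": 0.0,"grip": 0.2},
  {"tx": 0.07,"ty": 0.0,"tz": 0.043,"turn": 0.0,"grip": 0.2},
  {"tx": 0.0,"ty": 0.0,"tz": 0.0,"turn": 0.0,"grip": 0.2},
])

```text
time: 39.12
position: [0.5681, 0.117, 0.0459]
tool_rot: [-3.0, -0.005, -0.837]
ft_force: [-1.0, 0.2, 0.2]
grip_width: 0.204
grip_force: 0.4
```

```bash
python3 s.py; python3 sd.py s14 2>/dev/null
```

```text
[0.5681 0.117  0.0459] 
 [[ 0.855  0.01   0.518]
 [-0.004 -1.     0.026]
 [ 0.518 -0.025 -0.855]] [-1.   0.2  0.2] [-1.29  0.11  0.99  2.31  0.19  0.25 -2.07] 39.12
cols 254 292 [254 137  39  25 651]
bottom slope 0.0116 y at .66 0.0976 32 32 x 0.5879 0.7059
topedge slope 0.0032 y at .66 0.0925 32 32 x 0.5873 0.702
```

Square now (yaw about 0.5°). Continuing toward the stop.

send_rows([
  {"tx": 0.07,"ty": 0.0,"tz": 0.043,"turn": 0.0,"grip": 0.2},
  {"tx": 0.07,"ty": 0.0,"tz": 0.043,"turn": 0.0,"grip": 0.2},
  {"tx": 0.06,"ty": 0.0,"tz": 0.036,"turn": 0.0,"grip": 0.2},
  {"tx": 0.04,"ty": 0.0,"tz": 0.024,"turn": 0.0,"grip": 0.2},
  {"tx": 0.0,"ty": 0.0,"tz": 0.0,"turn": 0.0,"grip": 0.2},
])

```text
time: 39.8
position: [0.5858, 0.1187, 0.0466]
tool_rot: [-2.998, -0.008, -0.84]
ft_force: [-1.2, -0.5, -0.5]
grip_width: 0.198
grip_force: 0.5
```

```bash
python3 s.py; python3 sd.py s15 2>/dev/null
```

```text
[0.5858 0.1187 0.0466] 
 [[ 0.854  0.013  0.52 ]
 [-0.002 -1.     0.028]
 [ 0.52  -0.025 -0.854]] [-1.2 -0.5 -0.5] [-1.18  0.15  0.9   2.27  0.07  0.25 -1.95] 39.8
cols 259 298 [259 138  40  23 647]
bottom slope 0.0025 y at .66 0.0975 33 33 x 0.607 0.7275
topedge slope 0.0046 y at .66 0.0924 33 33 x 0.6054 0.7245
```

send_rows([
  {"tx": 0.035,"ty": 0.0,"tz": 0.021,"turn": 0.0,"grip": 0.2},
  {"tx": 0.035,"ty": 0.0,"tz": 0.021,"turn": 0.0,"grip": 0.2},
  {"tx": 0.02,"ty": 0.0,"tz": 0.012,"turn": 0.0,"grip": 0.2},
  {"tx": 0.0,"ty": 0.0,"tz": 0.0,"turn": 0.0,"grip": 0.2},
])

```text
time: 40.35
position: [0.5918, 0.1188, 0.0465]
tool_rot: [-2.998, -0.008, -0.839]
ft_force: [-3.1, -0.6, 1.2]
grip_width: 0.202
grip_force: 1.3
```

send_rows([
  {"tx": 0.02,"ty": 0.0,"tz": 0.012,"turn": 0.0,"grip": 0.2},
  {"tx": 0.02,"ty": 0.0,"tz": 0.012,"turn": 0.0,"grip": 0.2},
  {"tx": 0.0,"ty": 0.0,"tz": 0.0,"turn": 0.0,"grip": 0.2},
])

```text
time: 40.72
position: [0.5941, 0.1188, 0.0462]
tool_rot: [-2.999, -0.008, -0.838]
ft_force: [-6.5, -0.2, 3.7]
grip_width: 0.199
grip_force: 3.2
```

send_rows([
  {"tx": 0.015,"ty": 0.0,"tz": 0.01,"turn": 0.0,"grip": 0.2},
  {"tx": 0.0,"ty": 0.0,"tz": 0.0,"turn": 0.0,"grip": 0.2},
])

```text
time: 40.98
position: [0.5943, 0.1188, 0.0457]
tool_rot: [-3.0, -0.008, -0.835]
ft_force: [-11.0, -0.8, 8.2]
grip_width: 0.2
grip_force: 5.5
```

send_rows([
  {"tx": -0.14,"ty": 0.0,"tz": -0.09,"turn": 0.0,"grip": 0.2},
  {"tx": -0.14,"ty": 0.0,"tz": -0.09,"turn": 0.0,"grip": 0.2},
  {"tx": 0.0,"ty": 0.3,"tz": 0.0,"turn": 0.0,"grip": 0.0},
  {"tx": 0.0,"ty": 0.4,"tz": 0.0,"turn": 0.0,"grip": 0.0},
  {"tx": 0.0,"ty": 0.4,"tz": 0.0,"turn": 0.0,"grip": 0.0},
  {"tx": 0.0,"ty": 0.2,"tz": 0.0,"turn": 0.0,"grip": 0.0},
  {"tx": 0.0,"ty": 0.0,"tz": 0.0,"turn": 0.0,"grip": 0.0},
])

```text
time: 41.85
position: [0.5775, 0.0392, 0.0456]
tool_rot: [-2.998, -0.004, -0.842]
ft_force: [0.1, -0.1, 1.0]
grip_width: 0.007
grip_force: 0.0
```

```bash
python3 s.py; python3 sd.py s16 2>/dev/null; python3 lm.py w22; python3 -c "
from h import *
im=pickle.load(open('w22.pkl','rb'))['pixels'];b=pickle.load(open('s16.pkl','rb'))['pixels'][110:190,235:325]
cv2.imwrite('pics/m22.png',np.hstack([im,cv2.resize(b,(288,384),interpolation=cv2.INTER_CUBIC)])[:,:,::-1])"
```

```text
[0.5775 0.0392 0.0456] 
 [[ 0.854  0.01   0.521]
 [-0.005 -1.     0.027]
 [ 0.521 -0.026 -0.853]] [ 0.1 -0.1  1. ] [-0.95  0.08  0.84  2.32 -0.09  0.22 -1.62] 41.85
cols 261 302 [261 137  42  24 678]
bottom slope 0.0107 y at .66 0.0975 35 35 x 0.6142 0.7436
topedge slope -0.0252 y at .66 0.0922 3 35 x 0.6606 0.668
((677.5, 124.5), (51.0, 135.0), 90.0)
-y edge slope 0.008008898776418333 y at 620,700 [99.33548387 99.97619577] 30 30 x range 620 736
```

View pics/m22.png

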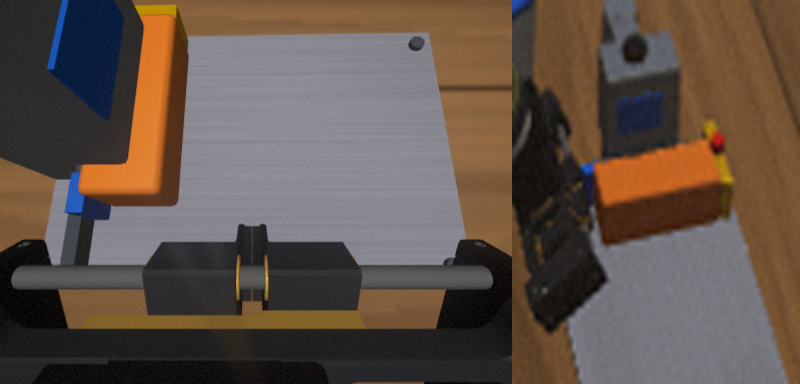

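Loaf (80-185,15-205) sits against the stop and the blue pad, yaw <0.5°. One gentle sideways seating push to make sure of pad contact.

send_rows([
  {"tx": 0.19,"ty": 0.0,"tz": 0.115,"turn": 0.0,"grip": 0.0},
  {"tx": 0.19,"ty": 0.0,"tz": 0.115,"turn": 0.0,"grip": 0.0},
  {"tx": 0.0,"ty": -0.2,"tz": 0.0,"turn": 0.0,"grip": 0.0},
  {"tx": 0.0,"ty": -0.25,"tz": 0.0,"turn": 0.0,"grip": 0.0},
  {"tx": 0.0,"ty": -0.2,"tz": 0.0,"turn": 0.0,"grip": 0.0},
  {"tx": 0.0,"ty": 0.0,"tz": 0.0,"turn": 0.0,"grip": 0.0},
])

```text
time: 42.7
position: [0.6028, 0.0821, 0.0461]
tool_rot: [-2.998, -0.014, -0.84]
ft_force: [-0.2, 0.6, 0.2]
grip_width: 0.006
grip_force: 0.0
```

send_rows([
  {"tx": 0.0,"ty": -0.03,"tz": 0.0,"turn": 0.0,"grip": 0.0},
  {"tx": 0.0,"ty": -0.03,"tz": 0.0,"turn": 0.0,"grip": 0.0},
  {"tx": 0.0,"ty": 0.0,"tz": 0.0,"turn": 0.0,"grip": 0.0},
])

```text
time: 43.08
position: [0.6026, 0.083, 0.046]
tool_rot: [-2.999, -0.007, -0.839]
ft_force: [0.4, -0.3, 0.9]
grip_width: 0.003
grip_force: 0.0
```

send_rows([
  {"tx": 0.0,"ty": -0.02,"tz": 0.0,"turn": 0.0,"grip": 0.0},
  {"tx": 0.0,"ty": -0.02,"tz": 0.0,"turn": 0.0,"grip": 0.0},
  {"tx": 0.0,"ty": 0.0,"tz": 0.0,"turn": 0.0,"grip": 0.0},
])

```text
time: 43.45
position: [0.6026, 0.0858, 0.0461]
tool_rot: [-2.999, -0.008, -0.839]
ft_force: [0.1, 0.3, -0.2]
grip_width: 0.007
grip_force: 0.0
```

```bash
python3 s.py; python3 sd.py s17 2>/dev/null
```

```text
[0.6026 0.0858 0.0461] 
 [[ 0.855  0.012  0.519]
 [-0.002 -1.     0.028]
 [ 0.519 -0.025 -0.854]] [ 0.1  0.3 -0.2] [-1.03  0.17  0.84  2.25 -0.14  0.24 -1.67] 43.45
cols 263 302 [263 137  40  24 611]
bottom slope -0.0116 y at .66 0.0986 25 33 x 0.6298 0.7436
topedge slope 0.0689 y at .66 0.0918 1 32 x 0.6719 0.6719
```

Still no contact. A few more small steps.

send_rows([
  {"tx": 0.0,"ty": -0.03,"tz": 0.0,"turn": 0.0,"grip": 0.0},
  {"tx": 0.0,"ty": -0.02,"tz": 0.0,"turn": 0.0,"grip": 0.0},
  {"tx": 0.0,"ty": 0.0,"tz": 0.0,"turn": 0.0,"grip": 0.0},
])

```text
time: 43.88
position: [0.6025, 0.0884, 0.0461]
tool_rot: [-2.999, -0.007, -0.839]
ft_force: [-0.1, -1.3, 0.4]
grip_width: 0.005
grip_force: 0.6
```

send_rows([
  {"tx": 0.0,"ty": -0.02,"tz": 0.0,"turn": 0.0,"grip": 0.0},
  {"tx": 0.0,"ty": 0.0,"tz": 0.0,"turn": 0.0,"grip": 0.0},
])

```text
time: 44.12
position: [0.6025, 0.0886, 0.0461]
tool_rot: [-3.0, -0.005, -0.839]
ft_force: [-1.7, -4.9, 1.7]
grip_width: 0.003
grip_force: 2.6
```

Seated on the pad (stiff at 5 N). Now a final gentle end press, with pictures before and after to check for spring-back.

send_rows([
  {"tx": 0.0,"ty": 0.15,"tz": 0.0,"turn": 0.0,"grip": 0.0},
  {"tx": 0.0,"ty": 0.25,"tz": 0.0,"turn": 0.0,"grip": 0.0},
  {"tx": -0.22,"ty": 0.0,"tz": -0.135,"turn": 0.0,"grip": 0.2},
  {"tx": -0.22,"ty": 0.0,"tz": -0.135,"turn": 0.0,"grip": 0.2},
  {"tx": 0.0,"ty": -0.25,"tz": 0.0,"turn": 0.0,"grip": 0.2},
  {"tx": 0.0,"ty": -0.35,"tz": 0.0,"turn": 0.0,"grip": 0.2},
  {"tx": 0.0,"ty": -0.3,"tz": 0.0,"turn": 0.0,"grip": 0.2},
  {"tx": 0.0,"ty": 0.0,"tz": 0.0,"turn": 0.0,"grip": 0.2},
])

```text
time: 45.12
position: [0.5712, 0.1216, 0.0473]
tool_rot: [-2.997, -0.014, -0.839]
ft_force: [0.3, 0.1, -0.3]
grip_width: 0.201
grip_force: 0.0
```

```bash
python3 s.py; python3 sd.py s18 2>/dev/null
```

```text
[0.5712 0.1216 0.0473] 
 [[ 0.855  0.016  0.519]
 [ 0.001 -1.     0.03 ]
 [ 0.519 -0.025 -0.854]] [ 0.3  0.1 -0.3] [-1.32  0.12  1.02  2.3   0.14  0.25 -2.02] 45.12
cols 261 301 [261 137  41  24 678]
bottom slope 0.0114 y at .66 0.0975 34 34 x 0.6142 0.74
topedge slope -0.152 y at .66 0.0925 2 34 x 0.6607 0.6642
```

send_rows([
  {"tx": 0.12,"ty": 0.0,"tz": 0.075,"turn": 0.0,"grip": 0.2},
  {"tx": 0.11,"ty": 0.0,"tz": 0.07,"turn": 0.0,"grip": 0.2},
  {"tx": 0.0,"ty": 0.0,"tz": 0.0,"turn": 0.0,"grip": 0.2},
])

```text
time: 45.55
position: [0.5879, 0.1183, 0.0469]
tool_rot: [-2.999, -0.005, -0.839]
ft_force: [-0.1, 0.0, 0.7]
grip_width: 0.2
grip_force: 0.0
```

send_rows([
  {"tx": 0.03,"ty": 0.0,"tz": 0.018,"turn": 0.0,"grip": 0.2},
  {"tx": 0.02,"ty": 0.0,"tz": 0.012,"turn": 0.0,"grip": 0.2},
  {"tx": 0.0,"ty": 0.0,"tz": 0.0,"turn": 0.0,"grip": 0.2},
])

```text
time: 45.92
position: [0.5909, 0.1198, 0.0468]
tool_rot: [-2.999, -0.008, -0.839]
ft_force: [0.5, 0.7, -0.6]
grip_width: 0.199
grip_force: 0.0
```

send_rows([
  {"tx": 0.02,"ty": 0.0,"tz": 0.012,"turn": 0.0,"grip": 0.2},
  {"tx": 0.0,"ty": 0.0,"tz": 0.0,"turn": 0.0,"grip": 0.2},
])

```text
time: 46.18
position: [0.5924, 0.1199, 0.0469]
tool_rot: [-2.999, -0.008, -0.839]
ft_force: [-0.1, -0.4, 0.5]
grip_width: 0.199
grip_force: 0.0
```

send_rows([
  {"tx": 0.015,"ty": 0.0,"tz": 0.01,"turn": 0.0,"grip": 0.2},
  {"tx": 0.0,"ty": 0.0,"tz": 0.0,"turn": 0.0,"grip": 0.2},
])

```text
time: 46.42
position: [0.5933, 0.1198, 0.0466]
tool_rot: [-2.999, -0.008, -0.838]
ft_force: [0.5, 0.4, -0.5]
grip_width: 0.199
grip_force: 0.2
```

send_rows([
  {"tx": 0.015,"ty": 0.0,"tz": 0.01,"turn": 0.0,"grip": 0.2},
  {"tx": 0.0,"ty": 0.0,"tz": 0.0,"turn": 0.0,"grip": 0.2},
])

```text
time: 46.68
position: [0.5939, 0.1198, 0.0463]
tool_rot: [-3.0, -0.008, -0.837]
ft_force: [-4.3, 0.1, 3.5]
grip_width: 0.198
grip_force: 2.3
```

The loaf was already flush: the resistance is stiff within 0.5 mm, with no spring-back. Retreating clear.

send_rows([
  {"tx": -0.14,"ty": 0.0,"tz": -0.09,"turn": 0.0,"grip": 0.2},
  {"tx": -0.14,"ty": 0.0,"tz": -0.09,"turn": 0.0,"grip": 0.2},
  {"tx": 0.0,"ty": 0.4,"tz": 0.0,"turn": 0.0,"grip": 0.2},
  {"tx": 0.0,"ty": 0.5,"tz": 0.0,"turn": 0.0,"grip": 0.2},
  {"tx": 0.0,"ty": 0.5,"tz": 0.0,"turn": 0.0,"grip": 0.2},
  {"tx": 0.1,"ty": 0.0,"tz": -0.2,"turn": 0.0,"grip": 0.2},
  {"tx": 0.0,"ty": 0.0,"tz": 0.0,"turn": 0.0,"grip": 0.2},
  {"tx": 0.0,"ty": 0.0,"tz": 0.0,"turn": 0.0,"grip": 0.2},
])

```text
time: 47.68
position: [0.5746, 0.0363, 0.0584]
tool_rot: [-2.998, -0.011, -0.839]
ft_force: [1.0, -0.5, 0.9]
grip_width: 0.201
grip_force: 0.0
```

```bash
python3 s.py; python3 lm.py w23; python3 sd.py s19 2>/dev/null
```

```text
[0.5746 0.0363 0.0584] 
 [[ 0.855  0.014  0.519]
 [-0.001 -1.     0.029]
 [ 0.519 -0.025 -0.854]] [ 1.  -0.5  0.9] [-1.04  0.03  0.93  2.32  0.02  0.26 -1.7 ] 47.67
((677.5, 124.5), (51.0, 135.0), 90.0)
-y edge slope 0.01112347052280318 y at 620,700 [99.02150538 99.91138302] 30 30 x range 620 736
cols 261 302 [261 137  42  24 677]
bottom slope 0.0107 y at .66 0.0975 35 35 x 0.6142 0.7436
topedge slope 0.0692 y at .66 0.0916 1 35 x 0.6643 0.6643
```

Loaf unchanged: square, seated on the pads and at the stop, arm clear. Handing in.

```bash
python3 -c "
from bench import ctrl
print(ctrl.close_job())"
```

```text
the job is handed in; nothing more can be done
None
```

The job is handed in, though the hand-in gave no verdict: by touch and camera the loaf lies flat and square under the stamp head, against the -x back pad and flush with the end stop at under about 12 N (it slips at about 20 N); contact at the +x pad and the pin's travel were inferred, not seen.

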